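# Test and reset the stop button of the board line

## Robot

A 6-joint arm with a two-finger parallel gripper is mounted at the origin on the work surface. World frame = base frame: x ahead of the robot, y to its left, z up, the work surface at z = 0. Lengths are in m, angles in degrees, forces in N, time in s.
With the tool pointing down it reaches from about 0.3 to 0.75 m from the base axis. Payload 8.5 kg.
Tool frame: the origin (TCP) lies midway between the tips of the shut fingers; the grasp point (between the pads) lies 19 mm behind it; z points along the fingers, y is the direction in which the jaws open and shut (so a half turn about z gives the same grasp; the last joint's range is limited). The gripper opens to 85 mm and grips with 20 to 120 N. Pads are 22 mm wide; open, the fingers measure 114 mm over their backs; the gripper's body (76 mm by 85 mm) begins 54 mm behind the grasp point. The pads swing forward as they close: fully open they stand 13 mm farther back than shut.
Start: joints at [-83.44, 21.807, 74.336, -0, 83.858, -12.336], TCP at [0.178, -0.52, 0.231] pointing down, gripper open.
Joint ranges: [-178.18, 178.18], [-50.72, 133.34], [12.68, 142.11], [-81.47, 261.47], [9.98, 163.14], [-165.26, 165.26]. Speed limits (degrees/s): [136.94, 136.94, 180, 180, 180, 180].

## Interface

Orientations are given as a 3x3 rotation matrix whose columns are the frame's x, y, z axes.
In Python, from rig import env, eyes, close_job gives the robot as it stands.
- The arm moves only by the tool jog_arm, never from a script. Its argument "deltas" is one flat list of numbers, 7 for each row, row after row: the shift along the tool's x, y, z in units of 0.75 m (1.0 is 0.75 m), then the turn, a rotation vector about the tool's x, y, z in units of 180 degrees (1.0 is 180 degrees), then the gripper command: -1 is fully open, 1 is shut, values between are in proportion. In form: [dx, dy, dz, ax, ay, az, fingers, dx, dy, dz, ax, ay, az, fingers, ...]. A call has 1 to 12 rows; each row is the pose to reach, as a shift and turn from the pose commanded when the call began, along the tool's axes at that moment, turning the shorter way round; what a row does not reach only later rows make up. A row lasts 1/12 s, in which the tool goes at most 41.7 mm and 7.16 degrees, less where a joint would pass 70% of its speed; a pose out of reach is approached as far as the arm can. A call with a number of a shift or a turn outside -1 to 1 is refused whole. A call with a gripper value outside its range is refused whole. The fingers move at their own pace and stop on an object; "grip_force" is the grip in N (left out, the last holds). Time passes only in rows, so rows that repeat a pose let the fingers close. It gives the time, the measured TCP pose, the force and the opening at its end, in the units of the state.
- env.observe(): the state, without advancing time (a new reading comes with each control period).
- eyes.get_image(name): name is "side" or "top" or "wrist"; returns the picture (400x640x3 uint8, red, green, blue); there is no depth.
- eyes.camera_params(name): a dict with "intrinsics" (3x3 intrinsics, pixels), "k1" (the pictures are not rectified: a ray, as slopes to the right and down, at radius r is drawn at 1 + k1 r^2 times it, then the intrinsics apply), "R" (3x3) and "t" (3): a world point X has camera coordinates R X + t; the wrist camera has in their place "mount" (4x4, takes a point from camera to tool coordinates, whose origin is the TCP and whose axes are the flange's). Camera axes: x right, y down, z forward; pixel columns grow to the right and rows downward; lengths in m; the calibration is good to about 2 mm. A picture is of the moment at which its call begins: read the wrist's pose just before it. camera_params takes no time and is no camera call.
- close_job(): hands the job in, once; it reports no verdict.
The state is a dict: "time_s": time; "q": joint angles; "qvel": joint speeds; "joint_efforts": joint torques, N m; "position": TCP position; "tool_rot": TCP orientation; "ft_force": force on the tool from outside, world axes, zero at the start; "wrist_torque": the same for the moment, N m; "grip_width": finger opening in m.
Only numpy, scipy, OpenCV 4.12 (cv2) and the standard library are available. Lean on these libraries where they do the work, as an engineer would, in place of code of your own. Each camera call takes 0.05 s, during which the arm holds its last target.

## Task

The framed circuit board standing in front of the stop-button station is in the way: lift it off and stand it upright in the middle of the black rubber mat, lengthwise, without dropping it. Then press the station's mushroom button straight in along its leaning axis until it bottoms and stays in, without ramming it, and after that twist its head clockwise all the way to its stop, re-gripping if needed, so that it is fully out again; leave the other things on the bench where they are.

Things in the scene. Friction and masses are not known exactly. Their poses are not given: they have to be found in the camera images.
- board: Green circuit board standing on edge in an aluminium frame on a black plastic foot; loose, 0.35 kg. 150 mm long (its x), 200 mm high (z). Frame 12 mm thick (y); the frame's top rail is 24 mm tall. Foot 120 x 60 x 22 mm. Origin: centre of the foot's underside. It stands edge-on in front of the station.
- board_grip (a point): Middle of the top edge of the board's frame, 200 mm above the foot's underside; axes as the board (pinch the 12 mm rail across y, from above).
- mat: Black rubber mat 190 (its x) x 130 (y) x 6 mm, fixed flat on the bench at the left or the right; an equally large white open tray lies on the other side. Origin: centre of its underside; its top is at z = 6 mm.
- station: White stop-button station, fixed, on a steel foot plate 180 x 150 x 10 mm (x, y, z). Its enclosure, 140 x 120 x 60 mm, leans 35 degrees: the button face looks up and to the station's front (-x), so the button axis is (-0.574, 0, 0.819) in this frame. Lamps on the face are under 8 mm high. Origin: centre of the foot plate's underside.
- station_face (a point): Middle of the station's button face, where the button axis meets it; at (-17, 0, 115) mm in the station's frame, axes as the station.
- estop_cap: Low dome on the button's black head, 40 mm wide, 7 mm high; press here. Origin: centre of the dome's foot = top of the head's cylindrical side, which is 49 mm wide and 20 mm deep (grip there). z: button axis, outwards; x (white tick) turns with the head. Origin is 60 mm above the face with the button out, 50 mm fully in. Below the head: stem and collar, 34 mm wide.
- estop_push (a joint): How far the button is pressed in along its axis: 0 out, 0.010 m fully in. It needs about 8 N to start and 11 N at the bottom, and stays where it is left; 20 to 30 N on the dome is plenty, over 60 N is ramming it.
- estop_turn (a joint): Turn of the head, rad, growing clockwise as seen facing the button; starts at 0 to 0.3, stops at 2.0, stays where it is left. A cam inside lets the button stand in by at most 12 mm minus 6 mm per rad: turning the pressed head makes it rise 6 mm per rad, fully out at the stop; the gripper must rise with it.
- jar: Grey solder-paste jar with white lid, 64 mm wide, 70 mm high; bystander. Origin: centre of underside.
- flask: White plastic bottle with black cap, 58 mm wide, 150 mm high; bystander. Origin: centre of underside.
- screwdriver: Screwdriver, 160 mm, lying; bystander.
- brush: Brush, 200 mm, lying; bystander.
- reel: Component reel lying flat, 178 mm wide, 12 mm high; bystander. Origin: centre of underside.
Mind the look-alikes: they are no part of the job. Of the things like the board, leave any that is red; of the rest the larger one is meant.

How it is judged:
By the outcome, as a careful person would: the job done as asked, in the order asked, and still so for the second after the job is handed in, with the robot touching nothing.
It also fails if it takes over 72 s, if anything falls off the work surface, if the arm or the gripper's body presses on something with over 40 N, if the wrist force passes 120 N, or if a joint passes its speed limit or range.

## Working session

There is one attempt and no reset: what is moved stays moved. The work goes in short steps, Python scripts to look and compute and a tool call to move; the robot and the scene stay as the last step left them, time stands still between calls to the robot, and variables do not carry over. Pictures are saved under pics/ and viewed, and the job is handed in when it is done.

Besides the shell and the picture viewer there is one more tool, called after ">>>" as name(argument=value, ...) on one line, values as JSON. jog_arm: Moves the arm, as the interface text tells. Its arguments: {"type":"object","properties":{"deltas":{"type":"array"},"grip_force":{"type":"number"}},"required":["deltas"]}

```bash
ls; mkdir -p pics
python3 - <<'E'
from rig import env, eyes
import cv2
print(env.observe())
for n in ["side","top","wrist"]:
    im=eyes.get_image(n); cv2.imwrite(f"pics/{n}0.png",im[:,:,::-1])
    print(n,eyes.camera_params(n))
E
```

```text
pics
{'time_s': 0.0, 'q': array([-8.34374463e+01,  2.18421373e+01,  7.43869272e+01, -1.61179819e-03,
        8.38566066e+01, -1.23349676e+01]), 'qvel': array([-0.0439177 ,  0.09946097, -0.00971241, -0.01304765,  0.07196089,
        0.11578609]), 'joint_efforts': array([-9.07908652e-04, -4.48461556e+01, -2.31287241e+01, -2.34106637e-04,
        4.70869476e-03,  5.02844102e-06]), 'position': array([ 0.17809513, -0.52004978,  0.23068823]), 'tool_rot': array([[ 9.46098419e-01,  3.23879210e-01, -1.98674369e-04],
       [ 3.23879140e-01, -9.46097303e-01,  1.48224758e-03],
       [ 2.92103890e-04, -1.46669857e-03, -9.99998882e-01]]), 'ft_force': array([-0.01749487, -0.41020822,  0.63246386]), 'wrist_torque': array([-0.02578333,  0.02347079,  0.01354961]), 'grip_width': 0.08577283189934452}
side {'intrinsics': array([[486.85938426,   0.        , 314.10585175],
       [  0.        , 486.85938426, 198.11203403],
       [  0.        ,   0.        ,   1.        ]]), 'k1': 0.005001461312010927, 'R': array([[ 0.95755019, -0.28790405,  0.01445313],
       [-0.18014441, -0.63678458, -0.7497022 ],
  
[... 361 characters left out ...]
  [-0.9848752 ,  0.01902479, -0.1722176 ],
       [ 0.17204924, -0.01017026, -0.98503585]]), 't': array([-0.02928629,  0.49560093,  1.31460978])}
wrist {'intrinsics': array([[299.5166992 ,   0.        , 318.37991225],
       [  0.        , 299.5166992 , 203.18976994],
       [  0.        ,   0.        ,   1.        ]]), 'k1': 0.014224324551133668, 'mount': array([[ 8.00156181e-04, -9.54480879e-01, -2.98271037e-01,
         7.62614918e-02],
       [ 9.99999679e-01,  7.51347262e-04,  2.78301676e-04,
        -9.22296928e-05],
       [-4.15285016e-05, -2.98271164e-01,  9.54481174e-01,
        -1.42600634e-01],
       [ 0.00000000e+00,  0.00000000e+00,  0.00000000e+00,
         1.00000000e+00]])}
```

View pics/side0.png

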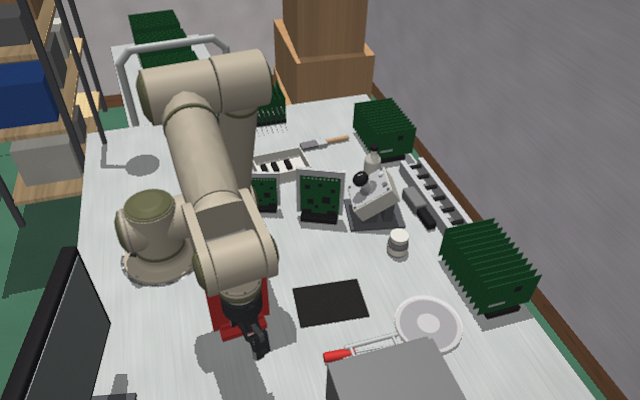

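View pics/top0.png

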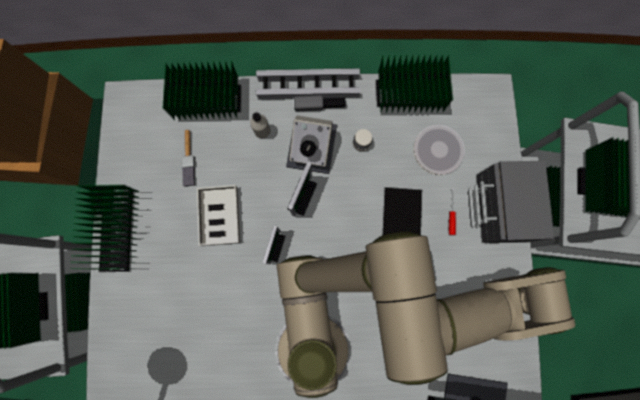

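View pics/wrist0.png

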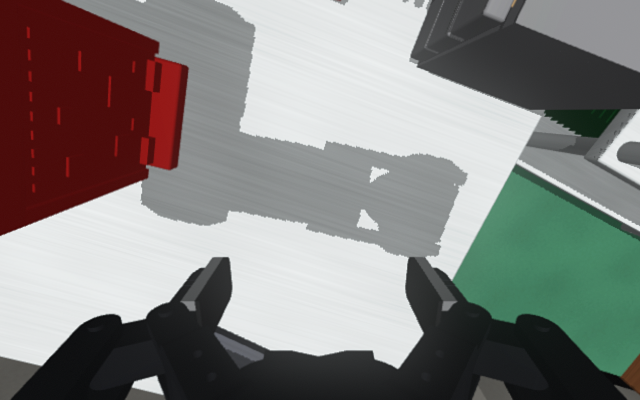

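The side view shows the green board at (320,195), the smaller one at (265,195), and a red one under the arm at (240,300). The station is at (370,195), and the mat at (330,302) and in the top view at (403,212). I'll zoom in next.

Run:
```python
import cv2
t=cv2.imread("pics/top0.png"); s=cv2.imread("pics/side0.png")
cv2.imwrite("pics/tz.png",cv2.resize(t[100:250,240:440],None,fx=4,fy=4,interpolation=cv2.INTER_CUBIC))
cv2.imwrite("pics/sz.png",cv2.resize(s[130:330,240:440],None,fx=3,fy=3,interpolation=cv2.INTER_CUBIC))
```

```text
(no output)
```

View pics/tz.png

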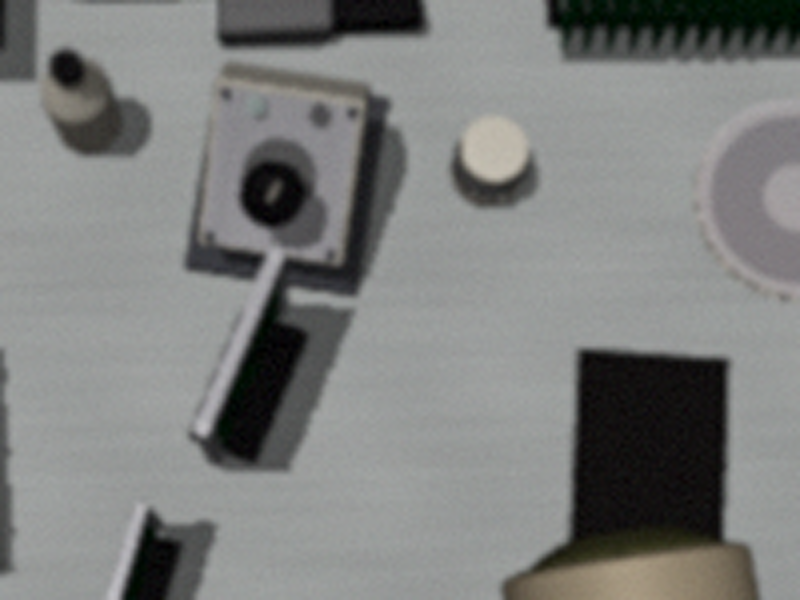

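View pics/sz.png

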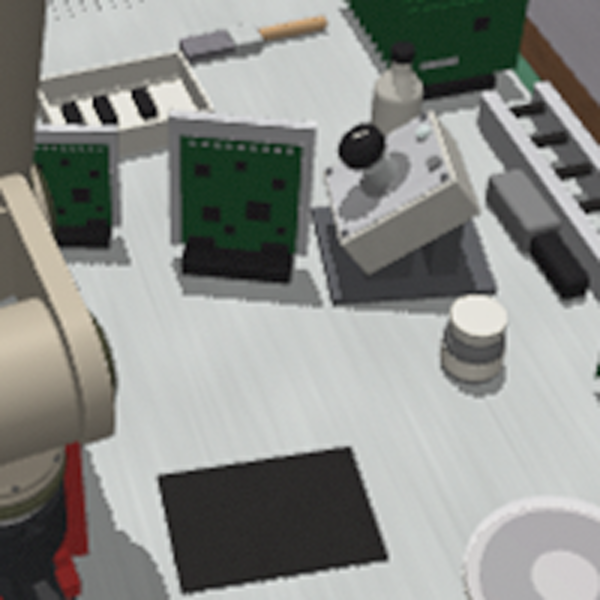

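```bash
cat > h.py <<'E'
import numpy as np, cv2
from rig import env, eyes
def cam(n):
    p=eyes.camera_params(n); return p
def ray(n,uv,pose=None):
    p=eyes.camera_params(n);K=p["intrinsics"];k=p["k1"]
    uv=np.atleast_2d(np.array(uv,float))
    d=(uv-[K[0,2],K[1,2]])/[K[0,0],K[1,1]]
    pp=cv2.undistortPoints(uv.reshape(-1,1,2),K,np.array([k,0,0,0.])).reshape(-1,2)
    D=np.c_[pp,np.ones(len(pp))]
    if n=="wrist":
        M=p["mount"];o,R=pose
        return o+R@M[:3,3],(R@M[:3,:3]@D.T).T
    return -p["R"].T@p["t"],(p["R"].T@D.T).T
def onz(n,uv,z,pose=None):
    o,d=ray(n,uv,pose); s=(z-o[2])/d[:,2]; return o+d*s[:,None]
def proj(n,X,pose=None):
    p=eyes.camera_params(n);K=p["intrinsics"];X=np.atleast_2d(X)
    if n=="wrist":
        M=p["mount"];o,R=pose;Y=(X-o)@R; Y=(Y-M[:3,3])@M[:3,:3]
    else: Y=X@p["R"].T+p["t"]
    s=Y[:,:2]/Y[:,2:]; r2=(s**2).sum(1,keepdims=True)
    return s*(1+p["k1"]*r2)@np.diag([K[0,0],K[1,1]])+[K[0,2],K[1,2]]
def tri(a,uva,b,uvb,pose=None):
    o1,d1=ray(a,uva,pose);o2,d2=ray(b,uvb,pose);d1=d1[0];d2=d2[0]
    s=np.linalg.lstsq(np.c_[d1,-d2],o2-o1,rcond=None)[0]
    p,q=o1+s[0]*d1,o2+s[1]*d2
    return (p+q)/2,np.linalg.norm(p-q)
E
python3 - <<'E'
from h import *
np.set_printoptions(precision=4,suppress=True)
T=lambda u,v:(240+(u+.5)/4-.5,100+(v+.5)/4-.5)
S=lambda u,v:(240+(u+.5)/3-.5,130+(v+.5)/3-.5)
print("rail top",onz("top",[T(277,252),T(202,432)],.2))
print("rail side",onz("side",[S(170,117),S(317,127)],.2))
print("mat side",onz("side",[S(160,477),S(350,447),S(388,557),S(183,592)],.006))
print("mat top",onz("top",[T(579,350),T(728,358)],.006))
print("foot top",onz("top",[T(188,268),T(356,293)],.01), "side",onz("side",[S(315,210),S(336,303),S(495,293)],.01))
print("cap",tri("top",T(273,193),"side",S(362,146)))
E
```

```text
rail top [[ 0.5694 -0.003   0.2   ]
 [ 0.4368  0.0531  0.2   ]]
rail side [[ 0.4369  0.0479  0.2   ]
 [ 0.5745 -0.0076  0.2   ]]
mat side [[ 0.3472 -0.24    0.006 ]
 [ 0.5321 -0.2558  0.006 ]
 [ 0.5208 -0.3834  0.006 ]
 [ 0.3343 -0.3673  0.006 ]]
mat top [[ 0.5297 -0.2543  0.006 ]
 [ 0.5205 -0.3817  0.006 ]]
foot top [[ 0.6065  0.0766  0.01  ]
 [ 0.5819 -0.0659  0.01  ]] side [[ 0.6124  0.0737  0.01  ]
 [ 0.5844 -0.0724  0.01  ]
 [ 0.7532 -0.1049  0.01  ]]
cap (array([0.6282, 0.    , 0.1574]), np.float64(0.0018179967081428641))
```

```bash
cat >> h.py <<'E'
from scipy.spatial.transform import Rotation as Ro
np.set_printoptions(precision=4,suppress=True)
def plan(p,R,o=None,Rc=None):
    s=env.observe(); o=s["position"] if o is None else o; Rc=s["tool_rot"] if Rc is None else Rc
    d=Rc.T@(np.array(p)-o)/.75; w=Ro.from_matrix(Rc.T@R).as_rotvec()/np.pi
    print("delta",d,w,"mm",np.linalg.norm(d)*750,"deg",np.linalg.norm(w)*180)
def down(yaw):
    c,s=np.cos(np.radians(yaw)),np.sin(np.radians(yaw))
    return np.array([[c,s,0],[s,-c,0],[0,0,-1]])
E
python3 - <<'E'
from h import *
S=lambda u,v:(240+(u+.5)/3-.5,130+(v+.5)/3-.5)
print("red side z0",onz("side",[(208,290),(268,305),(270,335),(215,340)],.0))
s=env.observe();P=(s["position"],s["tool_rot"])
print("red wrist foot z.02",onz("wrist",[(187,68),(178,170),(150,40),(130,185)],.02,P))
print("jar",onz("side",[S(475,365)],0))
plan([.505,.023,.36],down(-22.3))
E
```

```text
red side z0 [[ 0.1166 -0.1735  0.    ]
 [ 0.2679 -0.2706  0.    ]
 [ 0.2521 -0.3645  0.    ]
 [ 0.1129 -0.3394  0.    ]]
red wrist foot z.02 [[ 0.2442 -0.3474  0.02  ]
 [ 0.1306 -0.3594  0.02  ]
 [ 0.258  -0.3057  0.02  ]
 [ 0.0936 -0.3084  0.02  ]]
jar [[ 0.6949 -0.1864  0.    ]]
delta [ 0.647  -0.5442 -0.1715] [-0.0003  0.      0.2289] mm 646.9711448806064 deg 41.19635333171194
```

>>> jog_arm(deltas=[0, 0, -0.0557, 0, 0, 0, -1, 0, 0, -0.11, 0, 0, 0, -1, 0, 0, -0.17, 0, 0, 0.02, -1, 0.02, -0.017, -0.17, 0, 0, 0.05, -1, 0.06, -0.05, -0.17, 0, 0, 0.08, -1, 0.1, -0.085, -0.17, 0, 0, 0.11, -1, 0.14, -0.118, -0.17, 0, 0, 0.14, -1, 0.18, -0.151, -0.17, 0, 0, 0.17, -1, 0.22, -0.185, -0.17, 0, 0, 0.2, -1, 0.26, -0.219, -0.17, 0, 0, 0.229, -1, 0.3, -0.252, -0.17, 0, 0, 0.229, -1, 0.34, -0.286, -0.17, 0, 0, 0.229, -1])

```text
time_s: 1.15
position: [0.3503, -0.233, 0.3587]
tool_rot: [[0.925, -0.381, -0.0], [-0.381, -0.925, 0.0], [-0.0, -0.0, -1.0]]
ft_force: [0.5, -1.1, -0.8]
grip_width: 0.0853
```

Run:
```python
from h import *
s=env.observe();print(s["position"],s["tool_rot"],s["q"],s["time_s"])
plan([.505,.023,.36],down(-22.3))
```

```text
[ 0.3503 -0.233   0.3587] [[ 0.9247 -0.3806 -0.    ]
 [-0.3806 -0.9247  0.0001]
 [-0.0001 -0.0001 -1.    ]] [-49.8427   4.4587  76.932    0.0041  98.6155  62.5296] 1.15
delta [ 0.0608 -0.3941 -0.0016] [-0.      0.     -0.0004] mm 299.0705403110076 deg 0.07214406830597973
```

>>> jog_arm(deltas=[0.008, -0.052, 0, 0, 0, 0, -1, 0.016, -0.104, 0, 0, 0, 0, -1, 0.024, -0.156, 0, 0, 0, 0, -1, 0.032, -0.208, 0, 0, 0, 0, -1, 0.04, -0.26, 0, 0, 0, 0, -1, 0.048, -0.312, 0, 0, 0, 0, -1, 0.056, -0.36, 0, 0, 0, 0, -1, 0.061, -0.394, 0, 0, 0, 0, -1, 0.061, -0.394, 0, 0, 0, 0, -1])

```text
time_s: 1.9
position: [0.5058, 0.0247, 0.358]
tool_rot: [[0.927, -0.376, -0.001], [-0.376, -0.927, 0.001], [-0.001, -0.001, -1.0]]
ft_force: [-0.3, 0.4, 0.3]
grip_width: 0.0855
```

Run:
```python
from h import *
s=env.observe();print(s["position"],s["q"],s["time_s"])
im=eyes.get_image("wrist");cv2.imwrite("pics/w1.png",im[:,:,::-1])
np.savez("w1.npz",p=s["position"],R=s["tool_rot"])
im=eyes.get_image("top");cv2.imwrite("pics/t1.png",im[:,:,::-1])
```

```text
[0.5058 0.0247 0.358 ] [-10.6536  13.897   65.3929   0.0598 100.7808 101.4192] 1.9
```

View pics/w1.png

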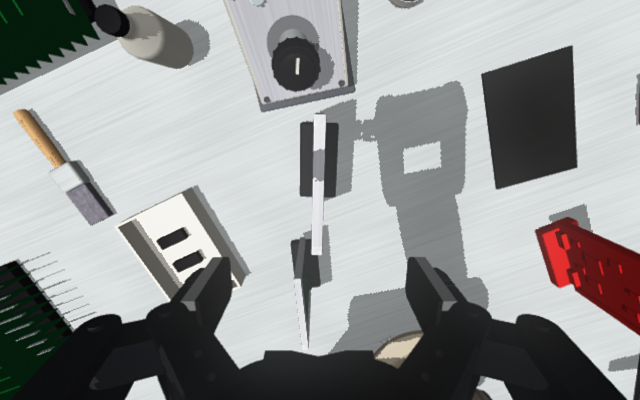

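View pics/t1.png

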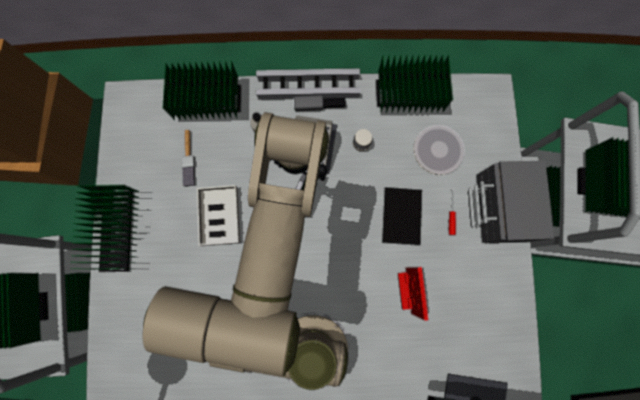

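Wrist view: rail top runs (320,114)–(317,254), the mat is fully visible, and the head with its tick is at (297,66). I'll refine the positions from these.

Run:
```python
from h import *
z=np.load("w1.npz");P=(z["p"],z["R"])
im=cv2.imread("pics/w1.png").astype(int)
for v in range(118,253,15):
    row=im[v].min(1); 
    print(v,row[305:332])
def quad(m):
    c=max(cv2.findContours(m.astype(np.uint8),0,1)[0],key=cv2.contourArea);(return_:=None)
    return cv2.approxPolyDP(c,0.04*cv2.arcLength(c,True),True)[:,0]
for n,f,box in(("wrist","pics/w1.png",(470,30,600,200)),("top","pics/t1.png",(370,175,435,255)),("side","pics/side0.png",(285,270,380,335))):
    a=cv2.imread(f); m=np.zeros(a.shape[:2],bool); x0,y0,x1,y1=box; m[y0:y1,x0:x1]=a.max(2)[y0:y1,x0:x1]<70
    q=quad(m); X=onz(n,q,.006,P); print(n,q.tolist(),X,X.mean(0))
    c=max(cv2.findContours(m.astype(np.uint8),0,1)[0],key=cv2.contourArea)
    g=onz(n,c[:,0].astype(float),.006,P)[:,:2].astype(np.float32); print(cv2.minAreaRect(g))
print("rail",onz("wrist",[(319.5,114),(317,254)],.2,P))
```

```text
118 [216 216 215 216 215 215 216 212 207 232 234 233 233 234 235 234 232 230
 230 228 206 123 129 131 130 128 128]
133 [ 66  65  66  65  65  66  63  66 130 238 235 234 234 233 232 231 232 233
 236 236 139  55  48  50  50  51  51]
148 [ 67  66  66  66  66  65  63  85 173 240 235 234 236 233 215 210 216 234
 234 198  74  48  50  52  52  51  51]
163 [ 66  67  66  65  66  65  65  78 129 143 140 142 144 144 142 142 141 145
 143 116  57  51  52  52  52  53  53]
178 [ 67  67  68  66  66  66  63  94 195 236 230 184 147 143 141 140 140 142
 135  71  53  54  55  54  55  54  54]
193 [ 68  68  67  67  67  65  73 141 237 233 231 233 233 232 229 227 228 228
 184  72  52  55  57  56  56  55  56]
208 [216 218 218 218 219 219 216 216 231 230 231 232 232 230 227 224 227 221
 177 210 213 212 214 215 216 215 215]
223 [216 215 216 215 216 214 210 231 230 228 230 230 230 228 224 222 221 207
 218 219 220 221 218 219 217 216 215]
238 [107 120 120 118 119 116 148 235 230 227 227 228 227 225 221 224 218 138
 131 134 134 133 134 147 193 217 218]
wrist [[571, 46], [482, 74], [497, 188], [576, 166]] [[ 0.518  -0
[... 178 characters left out ...]
98171234, 0.18759211897850037), 84.6346206665039)
top [[385, 188], [383, 242], [419, 244], [421, 190]] [[ 0.5267 -0.2563  0.006 ]
 [ 0.3442 -0.2412  0.006 ]
 [ 0.3346 -0.3616  0.006 ]
 [ 0.5175 -0.3794  0.006 ]] [ 0.4307 -0.3096  0.006 ]
((0.43141481280326843, -0.30878475308418274), (0.12617477774620056, 0.1863316297531128), 84.63629150390625)
side [[356, 279], [293, 289], [301, 327], [368, 316]] [[ 0.5307 -0.2567  0.006 ]
 [ 0.3469 -0.2412  0.006 ]
 [ 0.3351 -0.3676  0.006 ]
 [ 0.5175 -0.3846  0.006 ]] [ 0.4325 -0.3125  0.006 ]
((0.4319581985473633, -0.3116762042045593), (0.12987369298934937, 0.18736179172992706), 84.8001708984375)
rail [[ 0.572  -0.0031  0.2   ]
 [ 0.435   0.0551  0.2   ]]
```

Run:
```python
from h import *
print(env.observe()["tool_rot"])
plan([.5035,.025,.170],down(-23))
```

```text
[[ 0.9257 -0.3782 -0.0012]
 [-0.3782 -0.9257  0.    ]
 [-0.0011  0.0004 -1.    ]]
delta [-0.0026 -0.0036  0.2511] [0.0001 0.0003 0.0043] mm 188.33465941101508 deg 0.7831476253603105
```

>>> jog_arm(deltas=[-0.0026, -0.0036, 0.04, 0, 0, 0.0043, -1, -0.0026, -0.0036, 0.08, 0, 0, 0.0043, -1, -0.0026, -0.0036, 0.12, 0, 0, 0.0043, -1, -0.0026, -0.0036, 0.16, 0, 0, 0.0043, -1, -0.0026, -0.0036, 0.19, 0, 0, 0.0043, -1, -0.0026, -0.0036, 0.215, 0, 0, 0.0043, -1, -0.0026, -0.0036, 0.235, 0, 0, 0.0043, -1, -0.0026, -0.0036, 0.251, 0, 0, 0.0043, -1, -0.0026, -0.0036, 0.251, 0, 0, 0.0043, -1, -0.0026, -0.0036, 0.251, 0, 0, 0.0043, -1])

```text
time_s: 2.83
position: [0.5034, 0.0235, 0.1708]
tool_rot: [[0.919, -0.394, -0.001], [-0.394, -0.919, -0.0], [-0.001, 0.0, -1.0]]
ft_force: [0.4, -0.1, -0.3]
grip_width: 0.0856
```

Run:
```python
from h import *
s=env.observe();print(s["position"],s["ft_force"])
im=eyes.get_image("wrist");cv2.imwrite("pics/w2.png",im[:,:,::-1])
```

```text
[0.5034 0.0235 0.1708] [ 0.3654 -0.0663 -0.2671]
```

View pics/w2.png

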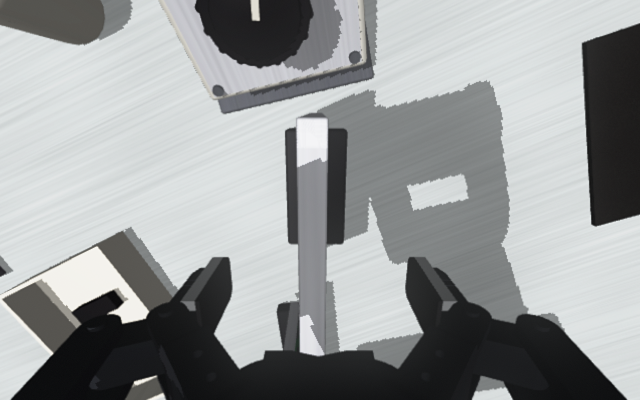

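The rail is centred between the pads, about 1–2 mm left. I'll close on it.

>>> jog_arm(deltas=[0, -0.002, 0, 0, 0, 0, 0, 0, -0.002, 0, 0, 0, 0, 0.5, 0, -0.002, 0, 0, 0, 0, 1, 0, -0.002, 0, 0, 0, 0, 1, 0, -0.002, 0, 0, 0, 0, 1, 0, -0.002, 0, 0, 0, 0, 1, 0, -0.002, 0, 0, 0, 0, 1, 0, -0.002, 0, 0, 0, 0, 1, 0, -0.002, 0, 0, 0, 0, 1, 0, -0.002, 0, 0, 0, 0, 1], grip_force=45)

```text
time_s: 3.72
position: [0.5045, 0.0258, 0.1708]
tool_rot: [[0.92, -0.392, 0.001], [-0.392, -0.92, -0.0], [0.001, -0.0, -1.0]]
ft_force: [0.4, 0.1, 2.5]
grip_width: 0.0112
```

>>> jog_arm(deltas=[0, 0, -0.01, 0, 0, 0, 1, 0, 0, -0.025, 0, 0, 0, 1, 0, 0, -0.04, 0, 0, 0, 1, 0, 0, -0.06, 0, 0, 0, 1, 0, 0, -0.08, 0, 0, 0, 1, 0, 0, -0.1, 0, 0, 0, 1, 0, 0, -0.11, 0, 0, 0, 1, 0, 0, -0.12, 0, 0, 0, 1, 0, 0, -0.12, 0, 0, 0, 1])

```text
time_s: 4.47
position: [0.5045, 0.0257, 0.2615]
tool_rot: [[0.92, -0.392, 0.001], [-0.392, -0.92, -0.0], [0.001, -0.0, -1.0]]
ft_force: [0.9, -0.5, -2.7]
grip_width: 0.0109
```

Run:
```python
from h import *
s=env.observe();print(s["position"],s["ft_force"],s["wrist_torque"],s["grip_width"])
im=eyes.get_image("wrist");cv2.imwrite("pics/w3.png",im[:,:,::-1])
plan([.4315,-.3095,s["position"][2]],down(-5.3))
```

```text
[0.5045 0.0257 0.2615] [ 0.8922 -0.4991 -2.7104] [ 0.0364  0.092  -0.0039] 0.010917021515169692
delta [ 0.0862  0.4492 -0.0013] [ 0.      0.     -0.0989] mm 343.0401474681445 deg 17.800253595750476
```

View pics/w3.png

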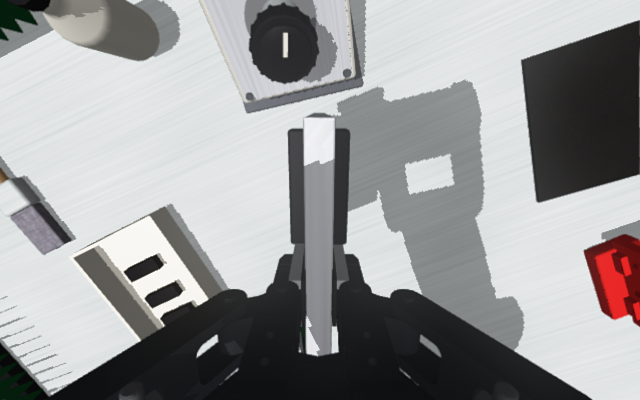

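Run:
```python
from h import *
I=(np.zeros(3),np.eye(3))
o,d=ray("wrist",[(304,116),(334,116),(319,116)],I); s=(-.0292-o[2])/d[:,2]; print(o+d*s[:,None])
```

```text
[[ 0.0739 -0.0054 -0.0292]
 [ 0.0739  0.0055 -0.0292]
 [ 0.0739  0.0001 -0.0292]]
```

>>> jog_arm(deltas=[0.002, 0.011, 0, 0, 0, 0, 1, 0.006, 0.031, 0, 0, 0, -0.005, 1, 0.012, 0.063, 0, 0, 0, -0.012, 1, 0.021, 0.107, 0, 0, 0, -0.022, 1, 0.031, 0.157, 0, 0, 0, -0.034, 1, 0.041, 0.21, 0, 0, 0, -0.046, 1, 0.051, 0.263, 0, 0, 0, -0.058, 1, 0.061, 0.315, 0, 0, 0, -0.07, 1, 0.071, 0.363, 0, 0, 0, -0.08, 1, 0.079, 0.405, 0, 0, 0, -0.09, 1, 0.084, 0.433, 0, 0, 0, -0.096, 1, 0.087, 0.446, 0, 0, 0, -0.099, 1])

```text
time_s: 5.52
position: [0.4315, -0.3105, 0.2593]
tool_rot: [[0.996, -0.094, -0.002], [-0.094, -0.996, 0.001], [-0.002, -0.001, -1.0]]
ft_force: [0.3, 0.5, -4.1]
grip_width: 0.0114
```

Run:
```python
from h import *
s=env.observe();print(s["position"],s["ft_force"],s["wrist_torque"],s["grip_width"],s["q"])
im=eyes.get_image("wrist");cv2.imwrite("pics/w4.png",im[:,:,::-1])
im=eyes.get_image("side");cv2.imwrite("pics/s4.png",im[:,:,::-1])
plan([.4325,-.3095,.179],down(-5.3))
```

```text
[ 0.4315 -0.3105  0.2593] [ 0.3207  0.4909 -4.124 ] [-0.1237 -0.1209  0.007 ] 0.011445211264655678 [-48.4834  18.9161  74.1115  -0.0451  87.0783  46.9258]
delta [0.0005 0.0011 0.1074] [-0.0004  0.0005 -0.0007] mm 80.53352650428549 deg 0.1606275946640259
```

View pics/w4.png

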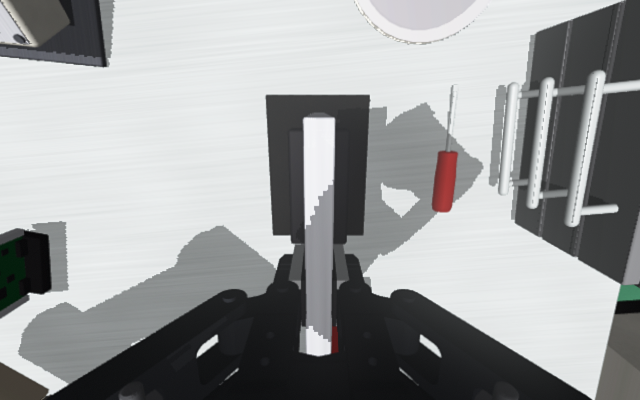

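View pics/s4.png

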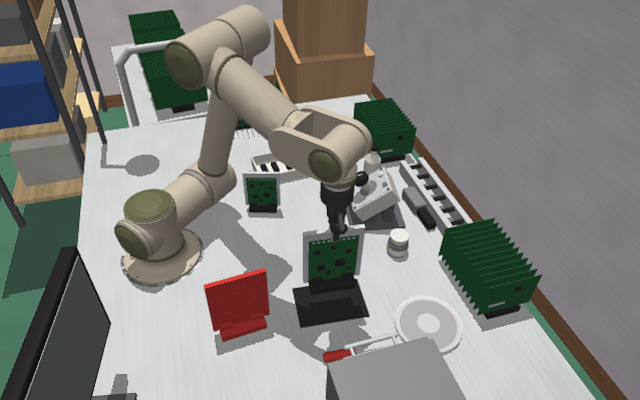

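The board hangs upright over the mat and is centred laterally. I'll lower it.

>>> jog_arm(deltas=[0.0005, 0.001, 0.015, 0, 0, 0, 1, 0.0005, 0.001, 0.035, 0, 0, 0, 1, 0.0005, 0.001, 0.055, 0, 0, 0, 1, 0.0005, 0.001, 0.075, 0, 0, 0, 1, 0.0005, 0.001, 0.09, 0, 0, 0, 1, 0.0005, 0.001, 0.1, 0, 0, 0, 1, 0.0005, 0.001, 0.104, 0, 0, 0, 1, 0.0005, 0.001, 0.106, 0, 0, 0, 1, 0.0005, 0.001, 0.1075, 0, 0, 0, 1, 0.0005, 0.001, 0.1075, 0, 0, 0, 1])

```text
time_s: 6.45
position: [0.4336, -0.3082, 0.1804]
tool_rot: [[0.996, -0.092, 0.001], [-0.092, -0.996, -0.001], [0.001, 0.001, -1.0]]
ft_force: [-0.1, 0.8, -2.8]
grip_width: 0.0111
```

>>> jog_arm(deltas=[0, 0, 0.0007, 0, 0, 0, 1, 0, 0, 0.0014, 0, 0, 0, 1, 0, 0, 0.002, 0, 0, 0, 1, 0, 0, 0.0027, 0, 0, 0, 1, 0, 0, 0.0027, 0, 0, 0, 1])

```text
time_s: 6.87
position: [0.4333, -0.3083, 0.1779]
tool_rot: [[0.996, -0.092, -0.0], [-0.092, -0.996, 0.0], [-0.0, -0.0, -1.0]]
ft_force: [-0.2, 0.7, -3.5]
grip_width: 0.0115
```

>>> jog_arm(deltas=[0, 0, 0.0007, 0, 0, 0, 1, 0, 0, 0.0014, 0, 0, 0, 1, 0, 0, 0.0014, 0, 0, 0, 1])

```text
time_s: 7.12
position: [0.4334, -0.3083, 0.1768]
tool_rot: [[0.996, -0.092, -0.0], [-0.092, -0.996, 0.0], [-0.0, -0.0, -1.0]]
ft_force: [-0.1, -0.4, -4.3]
grip_width: 0.0112
```

>>> jog_arm(deltas=[0, 0, 0.0005, 0, 0, 0, 1, 0, 0, 0.001, 0, 0, 0, 1, 0, 0, 0.001, 0, 0, 0, 1])

```text
time_s: 7.37
position: [0.4334, -0.3084, 0.1768]
tool_rot: [[0.996, -0.092, 0.0], [-0.092, -0.996, -0.001], [0.001, 0.001, -1.0]]
ft_force: [-0.9, 1.6, 3.7]
grip_width: 0.0117
```

Contact is felt (force swung from -4 to +4 N). I'll release gently.

>>> jog_arm(deltas=[0, 0, 0, 0, 0, 0, 0.7, 0, 0, 0, 0, 0, 0, 0.6, 0, 0, 0, 0, 0, 0, 0.4, 0, 0, 0, 0, 0, 0, 0, 0, 0, 0, 0, 0, 0, -0.5, 0, 0, 0, 0, 0, 0, -1, 0, 0, 0, 0, 0, 0, -1, 0, 0, 0, 0, 0, 0, -1, 0, 0, 0, 0, 0, 0, -1])

```text
time_s: 8.12
position: [0.4334, -0.3083, 0.1761]
tool_rot: [[0.996, -0.092, 0.0], [-0.092, -0.996, -0.0], [0.0, 0.0, -1.0]]
ft_force: [-0.8, -0.3, 0.3]
grip_width: 0.0853
```

Run:
```python
from h import *
s=env.observe();print(s["position"],s["ft_force"],s["grip_width"])
im=eyes.get_image("wrist");cv2.imwrite("pics/w5.png",im[:,:,::-1])
```

```text
[ 0.4334 -0.3083  0.1761] [-0.7644 -0.3096  0.257 ] 0.08531677410172919
```

View pics/w5.png

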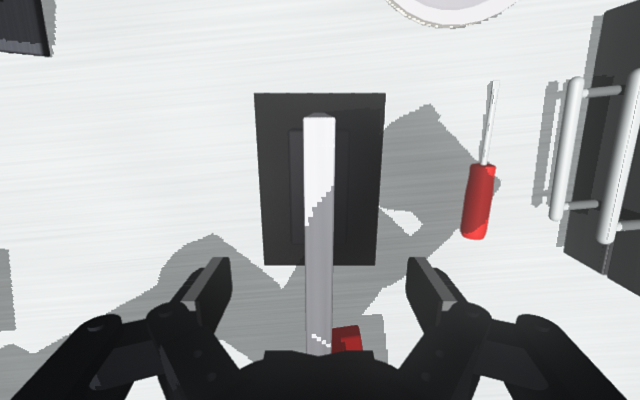

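The board stands on the mat. I'll raise straight up and take a top view.

>>> jog_arm(deltas=[0, 0, -0.01, 0, 0, 0, -1, 0, 0, -0.03, 0, 0, 0, -1, 0, 0, -0.06, 0, 0, 0, -1, 0, 0, -0.1, 0, 0, 0, -1, 0, 0, -0.14, 0, 0, 0, -1, 0, 0, -0.18, 0, 0, 0, -1, 0, 0, -0.21, 0, 0, 0, -1, 0, 0, -0.21, 0, 0, 0, -1])

```text
time_s: 8.83
position: [0.434, -0.3089, 0.3391]
tool_rot: [[0.996, -0.092, 0.006], [-0.092, -0.996, -0.007], [0.007, 0.006, -1.0]]
ft_force: [0.8, -0.4, 1.2]
grip_width: 0.0855
```

```bash
cat >> h.py <<'E'
PSI=-10.4; FACE=np.array([.668,-.010,.115])
def axis(psi=None):
    p=np.radians(PSI if psi is None else psi); return np.array([-.5736*np.cos(p),-.5736*np.sin(p),.8192])
def tilt(roll=0,psi=None):  # roll: cw turn about tool z from flipped pose
    p=np.radians(PSI if psi is None else psi); a=axis(psi); z=-a
    xs=np.array([np.cos(p),np.sin(p),0]); x=-(.8192*xs+.5736*np.array([0,0,1])); y=np.cross(z,x)
    return np.c_[x,y,z]@Ro.from_rotvec([0,0,np.radians(roll)]).as_matrix()
E
python3 - <<'E'
from h import *
s=env.observe();print(s["position"],s["q"])
plan(FACE+.2*axis(),tilt())
plan(FACE+.2*axis(),tilt(180))
E
```

```text
[ 0.434  -0.3089  0.3391] [-48.1838  16.7479  64.4103  -0.0017  98.3093  47.0873]
delta [ 0.1211 -0.4397  0.0783] [-0.2891 -0.0103 -0.9282] mm 347.0954913812369 deg 175.00478726096688
delta [ 0.1211 -0.4397  0.0783] [-0.0068  0.1921  0.0282] mm 347.0954913812369 deg 34.962688854554024
```

>>> jog_arm(deltas=[0.005, -0.02, 0.003, 0, 0.01, 0, -1, 0.018, -0.065, 0.008, 0, 0.025, 0.004, -1, 0.032, -0.115, 0.014, -0.001, 0.045, 0.006, -1, 0.046, -0.165, 0.022, -0.002, 0.065, 0.01, -1, 0.06, -0.215, 0.03, -0.003, 0.088, 0.013, -1, 0.074, -0.265, 0.04, -0.004, 0.11, 0.016, -1, 0.088, -0.315, 0.05, -0.005, 0.135, 0.02, -1, 0.1, -0.36, 0.06, -0.006, 0.16, 0.024, -1, 0.11, -0.4, 0.07, -0.007, 0.18, 0.028, -1, 0.118, -0.43, 0.076, -0.007, 0.192, 0.028, -1, 0.121, -0.44, 0.078, -0.007, 0.192, 0.028, -1, 0.121, -0.44, 0.078, -0.007, 0.192, 0.028, -1])

```text
time_s: 9.83
position: [0.5537, 0.014, 0.2744]
tool_rot: [[0.811, -0.177, 0.558], [-0.149, -0.984, -0.096], [0.566, -0.005, -0.824]]
ft_force: [0.2, 0.0, -0.8]
grip_width: 0.0854
```

Run:
```python
from h import *
s=env.observe();print(s["position"],s["q"],s["tool_rot"])
np.savez("w6.npz",p=s["position"],R=s["tool_rot"])
for n in("wrist","top","side"):
    im=eyes.get_image(n);cv2.imwrite(f"pics/{n}6.png",im[:,:,::-1])
```

```text
[0.5537 0.014  0.2744] [-11.1768   7.9172  94.3941   1.1526  43.2204  88.5393] [[ 0.8107 -0.1774  0.5579]
 [-0.1491 -0.9841 -0.0962]
 [ 0.5661 -0.0052 -0.8243]]
```

View pics/wrist6.png

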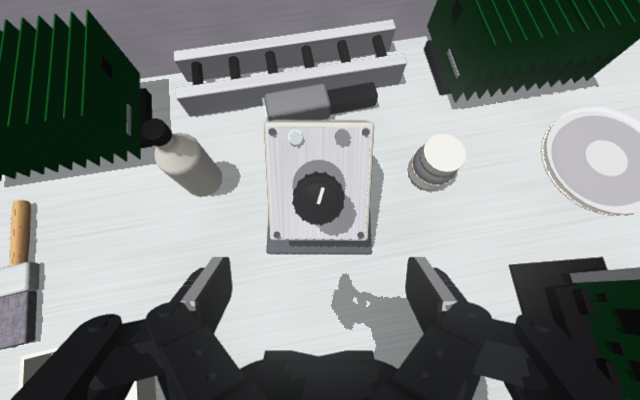

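View pics/top6.png

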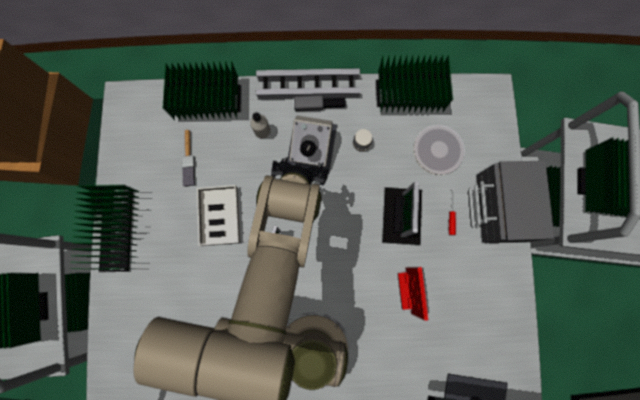

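View pics/side6.png

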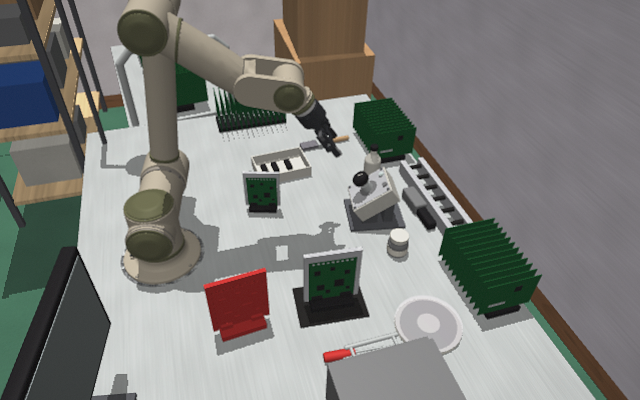

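Run:
```python
import cv2
t=cv2.imread("pics/wrist6.png"); u=cv2.imread("pics/top6.png")
cv2.imwrite("pics/wz6.png",cv2.resize(t[110:260,250:400],None,fx=4,fy=4,interpolation=cv2.INTER_CUBIC))
cv2.imwrite("pics/tz6.png",cv2.resize(u[100:260,270:440],None,fx=4,fy=3.75,interpolation=cv2.INTER_CUBIC)[:600])
```

```text
(no output)
```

View pics/wz6.png

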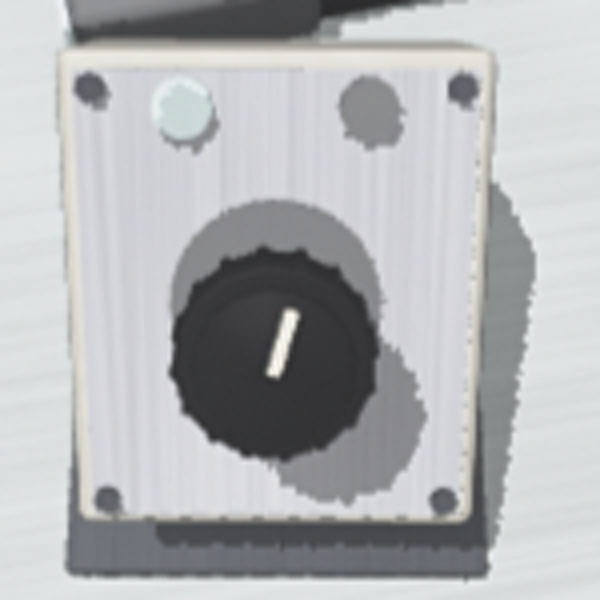

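View pics/tz6.png

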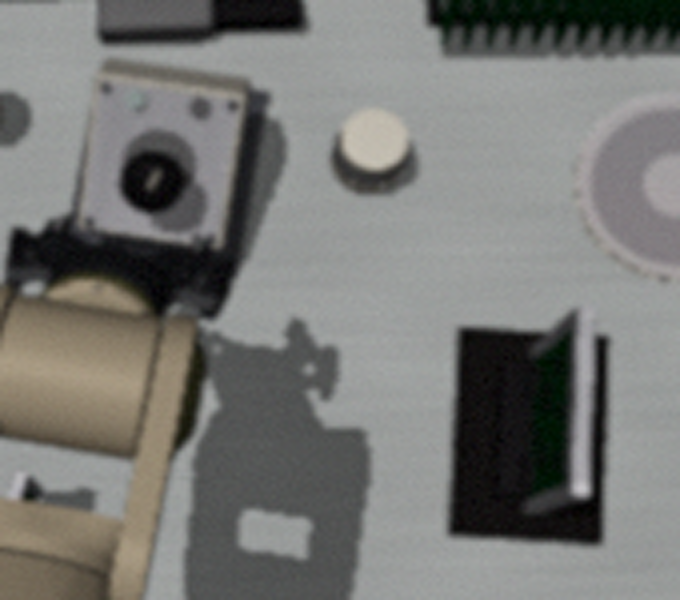

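Run:
```python
from h import *
from scipy.optimize import least_squares
z=np.load("w6.npz");P=(z["p"],z["R"])
W=lambda u,v:(250+(u+.5)/4-.5,110+(v+.5)/4-.5)
T=lambda u,v:(240+(u+.5)/4-.5,100+(v+.5)/4-.5)
S=lambda u,v:(240+(u+.5)/3-.5,130+(v+.5)/3-.5)
f=np.array([-.017,0,.115]);ex=np.array([.8192,0,.5736]);ey=np.array([0,1,0]);a=np.array([-.5736,0,.8192])
C=lambda i,j:f+i*.07*ex+j*.06*ey
wp=[(C(1,1),W(62,52)),(C(1,-1),W(493,52)),(C(-1,-1),W(468,520)),(C(-1,1),W(84,520)),(f+.06*a,W(275,354)),([-.09,.075,.01],W(68,570)),([-.09,-.075,.01],W(487,575))]
tp=[(C(-1,1),T(202,250)),(C(-1,-1),T(347,265)),([-.09,.075,.01],T(188,268)),([-.09,-.075,.01],T(356,293)),(f+.06*a,T(274,191))]
sp=[([-.09,.075,.01],S(315,208)),([-.09,-.075,.01],S(336,303)),([.09,-.075,.01],S(495,291))]
def pos(p,X):
    R=Ro.from_euler('z',p[2]).as_matrix(); return np.array(X)@R.T+[p[0],p[1],0]
def res(p,sets):
    r=[]
    for n,L in sets: r.append((proj(n,pos(p,[x for x,_ in L]),P)-np.array([u for _,u in L])).ravel())
    return np.concatenate(r)
for sets in ([("wrist",wp)],[("top",tp)],[("side",sp)],[("wrist",wp),("top",tp),("side",sp)]):
    o=least_squares(res,[.685,-.013,np.radians(-10.4)],args=(sets,),loss="soft_l1")
    print(o.x[:2],np.degrees(o.x[2]),"face",pos(o.x,f),"cap",pos(o.x,f+.06*a)); print(res(o.x,sets).round(1))
# head centre directly
print("head tri",tri("wrist",W(275,354),"top",T(274,191),P))
# tick direction
p=o.x;F=pos(p,f);A=Ro.from_euler('z',p[2]).apply(a)
oo,d=ray("wrist",[W(275,375),W(290,310)],P); O=F+.066*A; s=((O-oo)@A)/(d@A); X=oo+d*s[:,None]; t=X[1]-X[0]
Exw=Ro.from_euler('z',p[2]).apply(ex);Eyw=Ro.from_euler('z',p[2]).apply(ey)
print("tick",t@Exw,t@Eyw,np.degrees(np.arctan2(-(t@Eyw),t@Exw)))
# board on mat
q=lambda u,v:(270+(u+.5)/4-.5,100+(v+.5)/3.75-.5)
print("rail on mat",onz("top",[q(585,318),q(580,492)],.206))
```

```text
[ 0.6735 -0.0069] -10.282026319079128 face [ 0.6568 -0.0039  0.115 ] cap [0.6229 0.0022 0.1642]
[-2.6 -3.1  2.  -3.2  1.6 -0.3 -1.3 -0.4  0.   0.4 -1.1  6.5  1.   5.4]
[ 0.6773 -0.0104] -9.803433207902156 face [ 0.6606 -0.0075  0.115 ] cap [ 0.6267 -0.0017  0.1642]
[-0.3 -2.8 -0.1 -1.1 -0.6  1.5  0.9  1.7  0.3  0. ]
[ 0.6859 -0.0138] -10.955016032283003 face [ 0.6692 -0.0106  0.115 ] cap [ 0.6354 -0.004   0.1642]
[-0.5  0.1 -0.5 -0.4  1.9  0.2]
[ 0.6742 -0.0075] -9.940094754713662 face [ 0.6575 -0.0045  0.115 ] cap [0.6236 0.0014 0.1642]
[-2.5 -3.5  2.1 -4.2  2.3 -1.2 -0.6 -0.7  0.8 -0.4 -0.4  6.2  1.6  4.5
 -1.3 -1.9 -1.1 -0.1 -1.5  2.3  0.   2.7 -0.7  1.  -4.6 -0.1 -4.2 -0.7
 -2.  -0.8]
head tri (array([ 0.6403, -0.0001,  0.1153]), np.float64(0.0023900129565252956))
tick 0.015695510743681865 -0.0035477213884633797 12.736768158782215
rail on mat [[ 0.497  -0.3138  0.206 ]
 [ 0.3618 -0.3022  0.206 ]]
```

Wrist residuals look off, probably because the arm was still settling when I read the pose. I'll re-read and repeat.

Run:
```python
from h import *
z=np.load("w6.npz");print(z["p"],z["R"][:,2])
s=env.observe();print(s["position"],s["tool_rot"],s["qvel"],s["q"])
np.savez("w7.npz",p=s["position"],R=s["tool_rot"])
im=eyes.get_image("wrist");cv2.imwrite("pics/wrist7.png",im[:,:,::-1])
s=env.observe();print(s["position"],s["tool_rot"][:,2])
a=cv2.imread("pics/wrist6.png").astype(int);print(abs(a-im[:,:,::-1]).mean())
cv2.imwrite("pics/wz7.png",cv2.resize(im[110:260,250:400,::-1],None,fx=4,fy=4,interpolation=cv2.INTER_CUBIC))
```

```text
[0.5537 0.014  0.2744] [ 0.5579 -0.0962 -0.8243]
[0.5542 0.0114 0.2754] [[ 0.8093 -0.1806  0.559 ]
 [-0.1514 -0.9835 -0.0986]
 [ 0.5676 -0.0049 -0.8233]] [-0.7579 -0.0852 -0.1642 -0.1067 -0.0525  0.2067] [-11.4547   7.8729  94.308    1.2047  43.2496  88.4186]
[0.5542 0.0111 0.2755] [ 0.559  -0.0989 -0.8232]
5.9768515625
```

View pics/wz7.png

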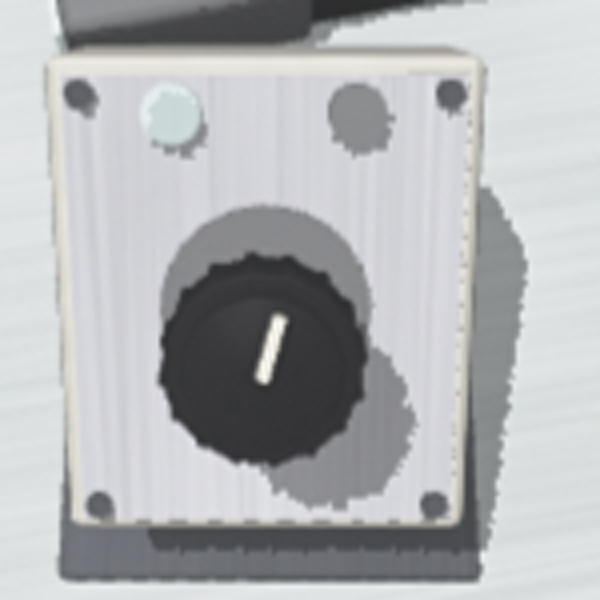

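Run:
```python
from h import *
from scipy.optimize import least_squares
z=np.load("w7.npz");P=(z["p"],z["R"])
W=lambda u,v:(250+(u+.5)/4-.5,110+(v+.5)/4-.5)
T=lambda u,v:(240+(u+.5)/4-.5,100+(v+.5)/4-.5)
S=lambda u,v:(240+(u+.5)/3-.5,130+(v+.5)/3-.5)
for nm,w,t,s in [("head",(263,361),(274,191),(362,146)),("BL",(70,525),(202,250),(362,275)),("BRc",(461,525),(347,267),None),("footL",(60,577),(188,268),(315,208)),("footR",(480,577),(356,293),(336,303))]:
    print(nm,"w-t",tri("wrist",W(*w),"top",T(*t),P)[:2])
    if s: print(nm,"t-s",*tri("top",T(*t),"side",S(*s)),"w-s",*tri("side",S(*s),"wrist",W(*w),P) if 0 else "")
    if s:
        # wrist/side
        o1,d1=ray("wrist",W(*w),P);o2,d2=ray("side",S(*s));d1=d1[0];d2=d2[0]
        k=np.linalg.lstsq(np.c_[d1,-d2],o2-o1,rcond=None)[0];print("   w-s",(o1+k[0]*d1+o2+k[1]*d2)/2,np.linalg.norm(o1+k[0]*d1-o2-k[1]*d2))
# check wrist vs known: mat corner / projecting earlier points
print(proj("wrist",[[.595,.075,.01],[.584,-.071,.01],[.634,-.004,.164]],P), W(60,577),W(480,577),W(263,361))
```

```text
head w-t (array([0.6435, 0.0001, 0.1044]), np.float64(0.0025445855371102047))
head t-s [ 0.6288 -0.0006  0.158 ] 0.00018602285699229076 w-s
   w-s [0.6279 0.0017 0.1557] 0.0039776996803560895
BL w-t (array([0.606 , 0.062 , 0.0827]), np.float64(0.007469523769484931))
BL t-s [ 0.6651  0.0701 -0.1071] 0.024060449817843454 w-s
   w-s [ 0.6686  0.0896 -0.1249] 0.03364200833615287
BRc w-t (array([ 0.5946, -0.0573,  0.0461]), np.float64(0.0024732945973255085))
footL w-t (array([0.6017, 0.0759, 0.033 ]), np.float64(0.002751708058206619))
footL t-s [0.6097 0.0761 0.0106] 0.006694747181517842 w-s
   w-s [0.6106 0.0798 0.0078] 0.007763996046234349
footR w-t (array([ 0.5799, -0.0652,  0.0153]), np.float64(0.0019566188476568287))
footR t-s [ 0.5852 -0.0664  0.0034] 0.0035320029519099747 w-s
   w-s [ 0.5832 -0.0674  0.0049] 0.006344179623393684
[[269.5717 261.206 ]
 [372.7081 250.1252]
 [319.8541 188.2396]] (264.625, 253.875) (369.625, 253.875) (315.375, 199.875)
```

```bash
sed -i 's/^PSI=.*/PSI=-10.1; FACE=np.array([.6589,-.0057,.115])/' h.py
python3 - <<'E'
from h import *
plan(FACE+.11*axis(),tilt(180))
E
```

```text
delta [-0.0061 -0.0023  0.1097] [-0.0002  0.0023 -0.0025] mm 82.44976488905952 deg 0.6048505888312142
```

>>> jog_arm(deltas=[-0.001, 0, 0.02, 0, 0.002, -0.002, 1, -0.003, -0.001, 0.04, 0, 0.002, -0.002, 1, -0.005, -0.002, 0.06, 0, 0.002, -0.002, 1, -0.006, -0.002, 0.08, 0, 0.002, -0.002, 1, -0.006, -0.002, 0.1, 0, 0.002, -0.002, 1, -0.006, -0.002, 0.11, 0, 0.002, -0.002, 1, -0.006, -0.002, 0.11, 0, 0.002, -0.002, 1, -0.006, -0.002, 0.11, 0, 0.002, -0.002, 1, -0.006, -0.002, 0.11, 0, 0.002, -0.002, 1, -0.006, -0.002, 0.11, 0, 0.002, -0.002, 1], grip_force=40)

```text
time_s: 10.87
position: [0.5968, 0.0059, 0.2056]
tool_rot: [[0.806, -0.175, 0.565], [-0.144, -0.985, -0.099], [0.574, -0.001, -0.819]]
ft_force: [-0.1, -0.7, 0.1]
grip_width: 0.0001
```

Run:
```python
from h import *
s=env.observe();print(s["position"],s["grip_width"],s["ft_force"],s["time_s"],s["qvel"])
np.savez("w8.npz",p=s["position"],R=s["tool_rot"])
im=eyes.get_image("wrist");cv2.imwrite("pics/w8.png",im[:,:,::-1])
im=eyes.get_image("side");cv2.imwrite("pics/s8.png",cv2.resize(im[130:260,280:440,::-1],None,fx=4,fy=4,interpolation=cv2.INTER_CUBIC))
P=(s["position"],s["tool_rot"])
print(proj("wrist",[FACE+.06*axis(),FACE+.067*axis(),FACE],P))
print(P[1].T@(FACE+.06*axis()-P[0]))
```

```text
[0.5968 0.0059 0.2056] 7.212542494093429e-05 [-0.0746 -0.7223  0.1261] 10.8667 [ 0.2501  0.0993  0.1363 -0.0365 -0.0581  0.0766]
[[319.46   225.4321]
 [319.4809 229.2932]
 [319.3243 200.3506]]
[-0.0002  0.0006  0.0505]
```

View pics/w8.png

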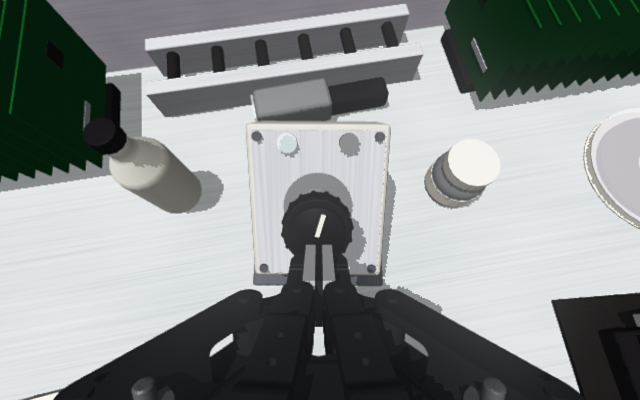

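View pics/s8.png

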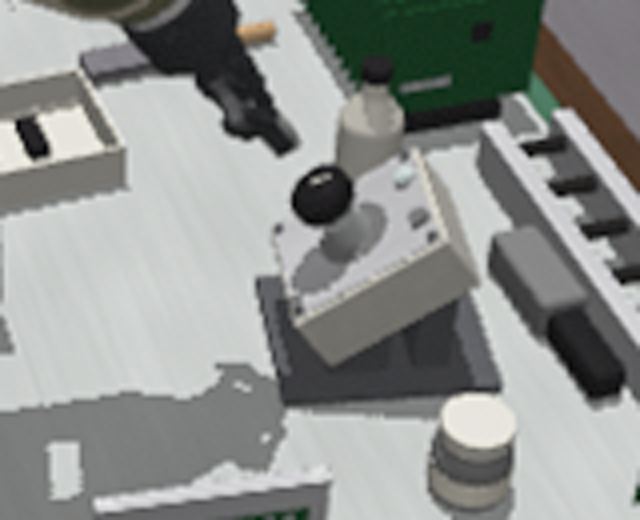

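Head centred at about (317.5,227), predicted (319,225), so it is aligned to about 1.5 mm. I'll approach the dome.

>>> jog_arm(deltas=[-0.001, -0.001, 0.01, 0, 0, 0, 1, -0.001, -0.001, 0.024, 0, 0, 0, 1, -0.001, -0.001, 0.036, 0, 0, 0, 1, -0.001, -0.001, 0.044, 0, 0, 0, 1, -0.001, -0.001, 0.048, 0, 0, 0, 1, -0.001, -0.001, 0.05, 0, 0, 0, 1, -0.001, -0.001, 0.052, 0, 0, 0, 1, -0.001, -0.001, 0.052, 0, 0, 0, 1])

```text
time_s: 11.63
position: [0.6184, 0.003, 0.1721]
tool_rot: [[0.807, -0.175, 0.564], [-0.144, -0.985, -0.099], [0.573, -0.001, -0.82]]
ft_force: [-0.0, -0.4, -0.4]
grip_width: 0.0
```

```bash
cat >> h.py <<'E'
def st():
    s=env.observe();a=axis();d=s["position"]-FACE
    print("t",s["time_s"],"axial mm",1000*d@a,"lat tool xy",(1000*s["tool_rot"].T@(d-a*(d@a)))[:2],"F axial",s["ft_force"]@a,"F",s["ft_force"],"M tool",s["tool_rot"].T@s["wrist_torque"],"w",s["grip_width"]*1000,"q6",s["q"][5],"tilt err",np.degrees(np.arccos(-s["tool_rot"][:,2]@a)))
E
python3 -c "from h import *;st()"
```

```text
t 11.6333 axial mm 70.52049345195728 lat tool xy [-1.122  -1.4731] F axial -0.3047728606730359 F [-0.044  -0.3621 -0.3579] M tool [ 0.0342 -0.2904 -0.0451] w 0.011745053209523992 q6 88.40022318194687 tilt err nanh.py:47: RuntimeWarning: invalid value encountered in arccos
  print("t",s["time_s"],"axial mm",1000*d@a,"lat tool xy",(1000*s["tool_rot"].T@(d-a*(d@a)))[:2],"F axial",s["ft_force"]@a,"F",s["ft_force"],"M tool",s["tool_rot"].T@s["wrist_torque"],"w",s["grip_width"]*1000,"q6",s["q"][5],"tilt err",np.degrees(np.arccos(-s["tool_rot"][:,2]@a)))
```

>>> jog_arm(deltas=[0, 0, 0.0013, 0, 0, 0, 1, 0, 0, 0.0026, 0, 0, 0, 1, 0, 0, 0.004, 0, 0, 0, 1, 0, 0, 0.0053, 0, 0, 0, 1, 0, 0, 0.0066, 0, 0, 0, 1, 0, 0, 0.008, 0, 0, 0, 1, 0, 0, 0.008, 0, 0, 0, 1])

```text
time_s: 12.22
position: [0.6217, 0.0024, 0.1679]
tool_rot: [[0.807, -0.175, 0.565], [-0.144, -0.985, -0.099], [0.573, -0.001, -0.819]]
ft_force: [-3.5, 0.2, 4.3]
grip_width: 0.0001
```

```bash
python3 -W ignore -c "from h import *;st()"
```

```text
t 12.2167 axial mm 65.1501644654565 lat tool xy [-0.8238 -1.4972] F axial 5.5044596651232895 F [-3.5288  0.1544  4.2678] M tool [-0.0465 -0.3902  0.0446] w 0.11273409548318941 q6 88.38884905244953 tilt err nan
```

Contact is at about 5.5 N. Continuing in.

>>> jog_arm(deltas=[0, 0, 0.0013, 0, 0, 0, 1, 0, 0, 0.0026, 0, 0, 0, 1, 0, 0, 0.004, 0, 0, 0, 1, 0, 0, 0.0053, 0, 0, 0, 1, 0, 0, 0.0066, 0, 0, 0, 1, 0, 0, 0.008, 0, 0, 0, 1, 0, 0, 0.0093, 0, 0, 0, 1, 0, 0, 0.0093, 0, 0, 0, 1])

```text
time_s: 12.88
position: [0.6253, 0.0019, 0.1628]
tool_rot: [[0.806, -0.175, 0.565], [-0.144, -0.985, -0.099], [0.574, -0.001, -0.819]]
ft_force: [-9.5, -0.0, 10.4]
grip_width: -0.0003
```

```bash
python3 -W ignore -c "from h import *;st()"
```

```text
t 12.8833 axial mm 58.916121958517344 lat tool xy [-0.7192 -1.5655] F axial 13.841030568736779 F [-9.4864 -0.0146 10.3582] M tool [-0.1876 -0.7118 -0.028 ] w -0.2759780756521088 q6 88.37631981591055 tilt err nan
```

>>> jog_arm(deltas=[0, 0, 0.001, 0, 0, 0, 1, 0, 0, 0.002, 0, 0, 0, 1, 0, 0, 0.003, 0, 0, 0, 1, 0, 0, 0.004, 0, 0, 0, 1, 0, 0, 0.004, 0, 0, 0, 1])

```text
time_s: 13.3
position: [0.626, 0.0019, 0.1627]
tool_rot: [[0.806, -0.174, 0.566], [-0.143, -0.985, -0.1], [0.575, -0.001, -0.818]]
ft_force: [-32.4, 3.1, 33.6]
grip_width: 0.0002
```

```bash
python3 -W ignore -c "from h import *;st()"
```

```text
t 13.3 axial mm 58.40293522363019 lat tool xy [-0.2913 -1.7556] F axial 46.104628094577976 F [-32.3911   3.051   33.5768] M tool [-0.6625 -1.7221 -0.0121] w 0.15656811562989117 q6 88.37385410982667 tilt err nan
```

46 N with no further travel means it has bottomed. I'll back off and check visually.

>>> jog_arm(deltas=[0, 0, -0.004, 0, 0, 0, 1, 0, 0, -0.015, 0, 0, 0, 1, 0, 0, -0.035, 0, 0, 0, 1, 0, 0, -0.06, 0, 0, 0, 1, 0, 0, -0.075, 0, 0, 0, 1, 0, 0, -0.075, 0, 0, 0, 1, 0, 0, -0.075, 0, 0, 0, 1])

```text
time_s: 13.88
position: [0.5957, 0.007, 0.2056]
tool_rot: [[0.806, -0.175, 0.565], [-0.144, -0.985, -0.099], [0.573, -0.002, -0.819]]
ft_force: [0.7, 0.7, 0.2]
grip_width: 0.0002
```

```bash
python3 -W ignore - <<'E'
from h import *
st()
s=env.observe();P=(s["position"],s["tool_rot"]);np.savez("w9.npz",p=P[0],R=P[1])
im=eyes.get_image("wrist");cv2.imwrite("pics/w9.png",im[:,:,::-1])
im=eyes.get_image("side");cv2.imwrite("pics/s9.png",cv2.resize(im[130:260,280:440,::-1],None,fx=4,fy=4,interpolation=cv2.INTER_CUBIC))
print(proj("wrist",[FACE+.06*axis(),FACE+.05*axis(),FACE],P))
E
```

```text
t 13.8833 axial mm 111.16395259813338 lat tool xy [-0.7879 -1.3902] F axial -0.17281990090578292 F [0.6563 0.6544 0.1611] M tool [-0.0001 -0.2552  0.0042] w 0.21937740067340697 q6 88.46360456582633 tilt err nan
[[320.699  223.6922]
 [320.6182 218.669 ]
 [320.3017 198.991 ]]
```

View pics/w9.png

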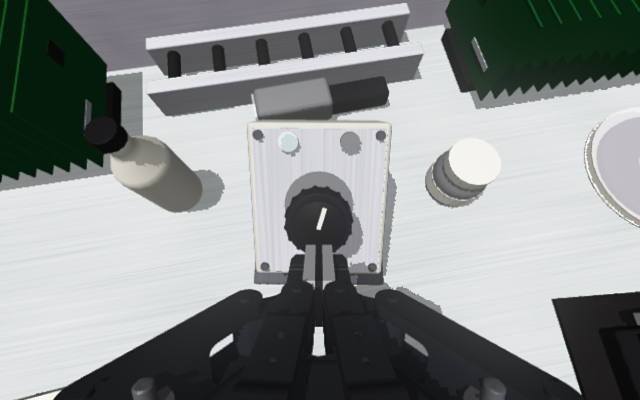

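View pics/s9.png

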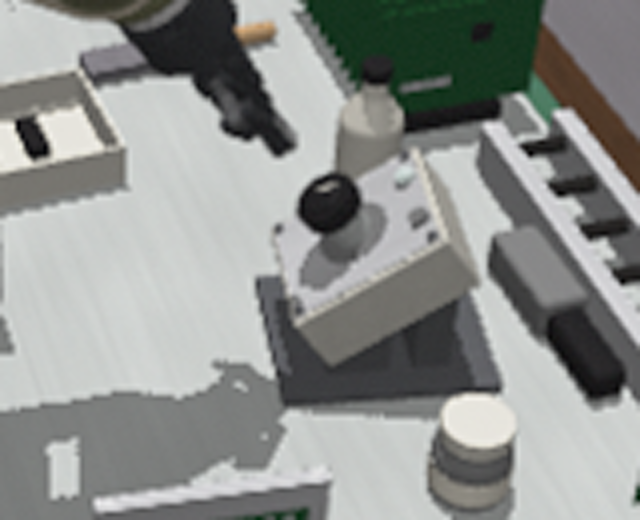

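The head is pressed in: its apparent width shrank 73→69 px, about 10 mm, and it stays in. I'll open and roll the wrist back 90° for the twist.

>>> jog_arm(deltas=[0, 0, 0, 0, 0, -0.03, -1, 0, 0, 0, 0, 0, -0.07, -1, 0, 0, 0, 0, 0, -0.105, -1, 0, 0, 0, 0, 0, -0.14, -1, 0, 0, 0, 0, 0, -0.18, -1, 0, 0, 0, 0, 0, -0.215, -1, 0, 0, 0, 0, 0, -0.25, -1, 0, 0, 0, 0, 0, -0.29, -1, 0, 0, 0, 0, 0, -0.325, -1, 0, 0, 0, 0, 0, -0.36, -1, 0, 0, 0, 0, 0, -0.4, -1, 0, 0, 0, 0, 0, -0.435, -1], grip_force=40)

```text
time_s: 14.98
position: [0.5958, 0.0069, 0.2041]
tool_rot: [[0.331, 0.758, 0.563], [0.937, -0.336, -0.099], [0.114, 0.56, -0.821]]
ft_force: [0.3, -0.1, 0.0]
grip_width: 0.0854
```

>>> jog_arm(deltas=[0, 0, 0, 0, 0, -0.035, -1, 0, 0, 0, 0, 0, -0.065, -1, 0, 0, 0, 0, 0, -0.065, -1, 0, 0, 0, 0, 0, -0.065, -1])

```text
time_s: 15.32
position: [0.5957, 0.0069, 0.2044]
tool_rot: [[0.178, 0.807, 0.563], [0.984, -0.148, -0.099], [0.003, 0.572, -0.821]]
ft_force: [0.8, 0.2, 0.1]
grip_width: 0.0856
```

```bash
python3 -W ignore - <<'E'
from h import *
st()
c=FACE+axis()*.020+tilt(180)[:,:2]@np.array([-.0008,-.0014])
plan(c,tilt(90))
s=env.observe();P=(s["position"],s["tool_rot"])
im=eyes.get_image("wrist");cv2.imwrite("pics/w10.png",im[:,:,::-1])
c=FACE+tilt(180)[:,:2]@np.array([-.0008,-.0014])
print(proj("wrist",[c+.0514*axis()],P))
E
```

```text
t 15.3167 axial mm 110.19888429926334 lat tool xy [ 1.3395 -1.4593] F axial -0.34920935943747944 F [0.8279 0.1752 0.1229] M tool [ 0.3027  0.0092 -0.0388] w 85.56129593998229 q6 -1.3749842719066732 tilt err nan
delta [-0.0001  0.0012  0.1203] [-0.0008 -0.0004 -0.0012] mm 90.19440094209347 deg 0.26383195084150496
[[319.4014 221.173 ]]
```

View pics/w10.png

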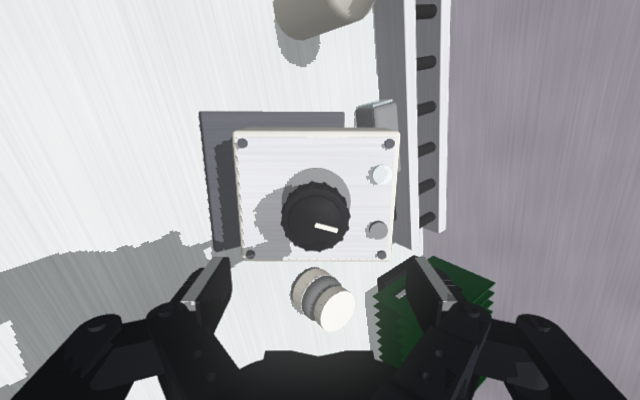

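The head is about 2.7 mm towards the left pad, so I'll correct and descend partway.

>>> jog_arm(deltas=[0.0006, -0.0027, 0.01, 0, 0, -0.001, -1, 0.0006, -0.0027, 0.025, 0, 0, -0.001, -1, 0.0006, -0.0027, 0.04, 0, 0, -0.001, -1, 0.0006, -0.0027, 0.05, 0, 0, -0.001, -1, 0.0006, -0.0027, 0.055, 0, 0, -0.001, -1, 0.0006, -0.0027, 0.055, 0, 0, -0.001, -1, 0.0006, -0.0027, 0.055, 0, 0, -0.001, -1])

```text
time_s: 15.95
position: [0.6174, 0.0036, 0.17]
tool_rot: [[0.173, 0.808, 0.564], [0.985, -0.142, -0.099], [-0.0, 0.572, -0.82]]
ft_force: [-0.3, -0.5, 0.3]
grip_width: 0.0853
```

```bash
python3 -W ignore - <<'E'
from h import *
st()
s=env.observe();P=(s["position"],s["tool_rot"])
im=eyes.get_image("wrist");cv2.imwrite("pics/w11.png",im[:,:,::-1])
im=eyes.get_image("side");cv2.imwrite("pics/s11.png",cv2.resize(im[130:260,280:440,::-1],None,fx=4,fy=4,interpolation=cv2.INTER_CUBIC))
c=FACE+tilt(180)[:,:2]@np.array([-.004,-.0019])
print(proj("wrist",[c+.0514*axis()],P))
plan(c+.020*axis(),tilt(90))
E
```

```text
t 15.95 axial mm 69.41608999398217 lat tool xy [ 1.914  -3.2309] F axial 0.40858007937488366 F [-0.3378 -0.4534  0.3216] M tool [ 0.2569 -0.0182  0.0012] w 85.3404176031363 q6 -1.6827114572231823 tilt err nan
[[316.9838 245.8332]]
delta [-0.0002 -0.0014  0.0666] [-0.0002 -0.0004  0.0008] mm 49.97781795570171 deg 0.16298169221992959
```

View pics/w11.png

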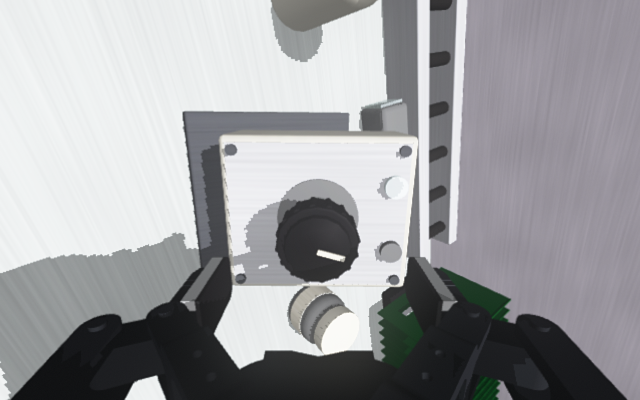

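View pics/s11.png

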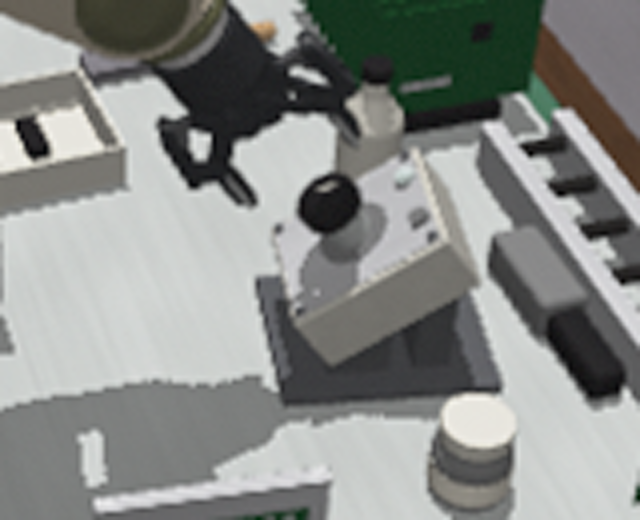

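Centred in the jaw direction (317.5 against 317). I'll descend to grip depth.

>>> jog_arm(deltas=[0.001, -0.0012, 0.01, 0, 0, 0, -1, 0.001, -0.0012, 0.025, 0, 0, 0, -1, 0.001, -0.0012, 0.04, 0, 0, 0, -1, 0.001, -0.0012, 0.053, 0, 0, 0, -1, 0.001, -0.0012, 0.062, 0, 0, 0, -1, 0.001, -0.0012, 0.0665, 0, 0, 0, -1, 0.001, -0.0012, 0.0665, 0, 0, 0, -1, 0.001, -0.0012, 0.0665, 0, 0, 0, -1])

```text
time_s: 16.72
position: [0.6449, -0.0004, 0.1287]
tool_rot: [[0.173, 0.808, 0.564], [0.985, -0.141, -0.099], [-0.0, 0.572, -0.82]]
ft_force: [-0.6, 1.1, 0.7]
grip_width: 0.0858
```

```bash
python3 -W ignore - <<'E'
from h import *
st()
im=eyes.get_image("wrist");cv2.imwrite("pics/w12.png",im[:,:,::-1])
im=eyes.get_image("side");cv2.imwrite("pics/s12.png",cv2.resize(im[130:260,280:440,::-1],None,fx=4,fy=4,interpolation=cv2.INTER_CUBIC))
E
```

```text
t 16.7167 axial mm 19.66972565220886 lat tool xy [ 2.7427 -4.1636] F axial 1.081357697570739 F [-0.6419  1.1475  0.7366] M tool [ 0.269  -0.0237  0.0191] w 85.79398128844582 q6 -1.6036093429547402 tilt err nan
```

View pics/w12.png

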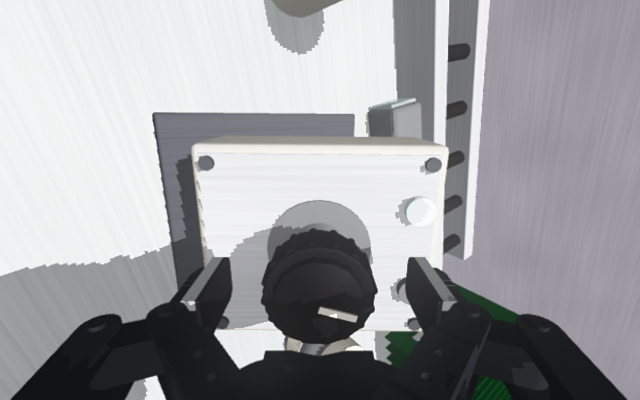

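View pics/s12.png

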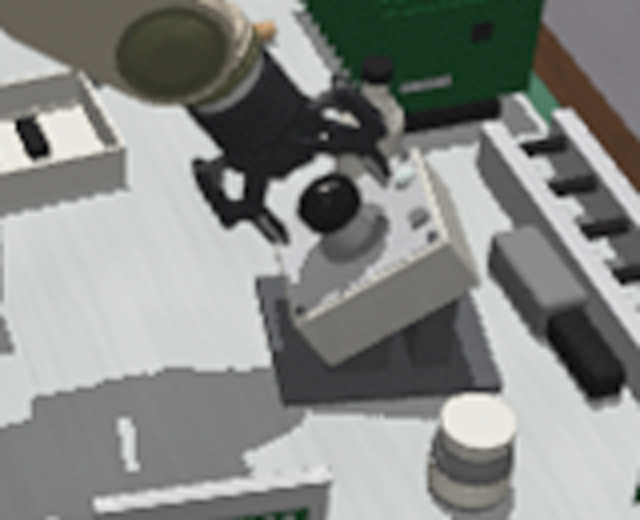

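The head (261–376) is centred between the pads (219–419). Closing.

>>> jog_arm(deltas=[0, 0, 0, 0, 0, 0, -0.4, 0, 0, 0, 0, 0, 0, -0.2, 0, 0, 0, 0, 0, 0, 0, 0, 0, 0, 0, 0, 0, 0.3, 0, 0, 0, 0, 0, 0, 1, 0, 0, 0, 0, 0, 0, 1, 0, 0, 0, 0, 0, 0, 1], grip_force=50)

```text
time_s: 17.4
position: [0.6447, -0.0004, 0.1293]
tool_rot: [[0.173, 0.807, 0.564], [0.985, -0.141, -0.099], [-0.0, 0.573, -0.82]]
ft_force: [-6.2, 0.5, 5.4]
grip_width: 0.0475
```

```bash
python3 -W ignore - <<'E'
from h import *
st()
im=eyes.get_image("wrist");cv2.imwrite("pics/w13.png",im[:,:,::-1])
E
```

```text
t 17.4 axial mm 20.323790946528405 lat tool xy [ 2.771  -4.0053] F axial 7.9212128032492215 F [-6.1601  0.4705  5.3652] M tool [ 0.5142 -0.1146  0.0166] w 47.46844544210935 q6 -1.6038244683644476 tilt err nan
```

View pics/w13.png

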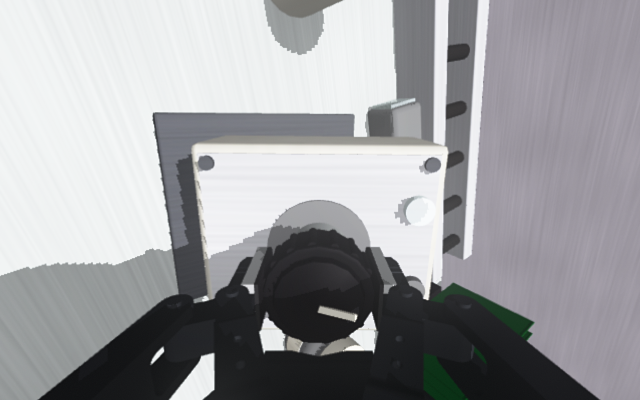

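Gripped at 47.5 mm. First 30° of clockwise twist, rising as I go.

>>> jog_arm(deltas=[0, 0, -0.0003, 0, 0, 0.028, 1, 0, 0, -0.0008, 0, 0, 0.056, 1, 0, 0, -0.0014, 0, 0, 0.083, 1, 0, 0, -0.0021, 0, 0, 0.111, 1, 0, 0, -0.0028, 0, 0, 0.139, 1, 0, 0, -0.0035, 0, 0, 0.167, 1])

```text
time_s: 17.95
position: [0.6437, -0.0003, 0.1316]
tool_rot: [[0.556, 0.61, 0.565], [0.779, -0.619, -0.1], [0.289, 0.496, -0.819]]
ft_force: [-1.9, -0.4, 3.2]
grip_width: 0.0477
```

```bash
python3 -W ignore - <<'E'
from h import *
st()
im=eyes.get_image("wrist");cv2.imwrite("pics/w14.png",im[:,:,::-1])
E
```

```text
t 17.95 axial mm 22.739382966239265 lat tool xy [ 0.501  -4.3771] F axial 3.609667248811779 F [-1.8762 -0.3841  3.1602] M tool [ 0.0277 -0.1954 -0.1263] w 47.71347578070348 q6 28.69464054901383 tilt err nan
```

View pics/w14.png

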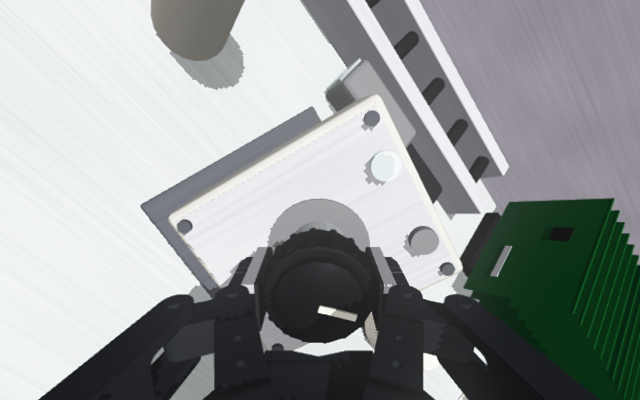

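The tick stays fixed in the tool view, so the head is turning with the gripper. Continuing for 60°.

>>> jog_arm(deltas=[0, 0, -0.0007, 0, 0, 0.028, 1, 0, 0, -0.0014, 0, 0, 0.056, 1, 0, 0, -0.0021, 0, 0, 0.083, 1, 0, 0, -0.0028, 0, 0, 0.111, 1, 0, 0, -0.0035, 0, 0, 0.139, 1, 0, 0, -0.0042, 0, 0, 0.167, 1, 0, 0, -0.0049, 0, 0, 0.194, 1, 0, 0, -0.0056, 0, 0, 0.222, 1, 0, 0, -0.0063, 0, 0, 0.25, 1, 0, 0, -0.007, 0, 0, 0.278, 1, 0, 0, -0.0077, 0, 0, 0.306, 1, 0, 0, -0.0084, 0, 0, 0.333, 1])

```text
time_s: 19.0
position: [0.6404, -0.0005, 0.1369]
tool_rot: [[0.806, -0.175, 0.565], [-0.143, -0.985, -0.101], [0.574, 0.0, -0.819]]
ft_force: [-2.0, -5.7, 3.8]
grip_width: 0.048
```

```bash
python3 -W ignore - <<'E'
from h import *
st()
im=eyes.get_image("wrist");cv2.imwrite("pics/w15.png",im[:,:,::-1])
E
```

```text
t 19.0 axial mm 28.935037746996727 lat tool xy [-3.0721 -1.9021] F axial 3.648519753020718 F [-2.0399 -5.7218  3.7502] M tool [-1.0856 -0.0067 -0.1792] w 47.964208816226254 q6 88.52485476398972 tilt err nan
```

View pics/w15.png

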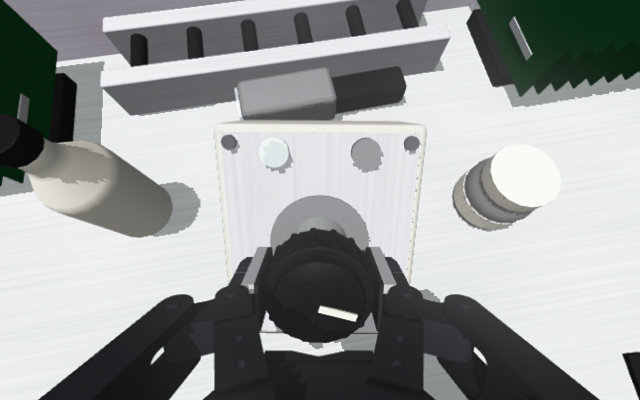

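>>> jog_arm(deltas=[0, 0, -0.0005, 0, 0, 0.02, 1, 0, 0, -0.001, 0, 0, 0.04, 1, 0, 0, -0.0014, 0, 0, 0.06, 1])

```text
time_s: 19.3
position: [0.6398, -0.0005, 0.1378]
tool_rot: [[0.76, -0.321, 0.565], [-0.323, -0.941, -0.101], [0.564, -0.106, -0.819]]
ft_force: [-2.0, -5.4, 3.3]
grip_width: 0.048
```

```bash
python3 -W ignore -c "from h import *;st()"
```

```text
t 19.3 axial mm 30.00379177698712 lat tool xy [-3.3584 -1.1758] F axial 3.304299759720602 F [-2.0143 -5.4248  3.3111] M tool [-1.1313  0.2016 -0.9609] w 48.033898373033296 q6 99.23238162726825 tilt err nan
```

Moment rose to about 1 N·m near the expected stop (100.8° turned plus about 13° initial). A little more to make sure.

>>> jog_arm(deltas=[0, 0, -0.0002, 0, 0, 0.01, 1, 0, 0, -0.0003, 0, 0, 0.02, 1, 0, 0, -0.0003, 0, 0, 0.02, 1], grip_force=60)

```text
time_s: 19.55
position: [0.6396, -0.0005, 0.138]
tool_rot: [[0.741, -0.363, 0.565], [-0.375, -0.922, -0.102], [0.558, -0.136, -0.819]]
ft_force: [-1.8, -6.9, 4.0]
grip_width: 0.0477
```

```bash
python3 -W ignore - <<'E'
from h import *
st()
im=eyes.get_image("wrist");cv2.imwrite("pics/w16.png",im[:,:,::-1])
E
```

```text
t 19.55 axial mm 30.230589607975517 lat tool xy [-3.4029 -0.9111] F axial 3.57909317187382 F [-1.7926 -6.9081  3.9815] M tool [-1.182   0.2787 -2.3131] w 47.74180098758118 q6 102.56918243998368 tilt err nan
```

View pics/w16.png

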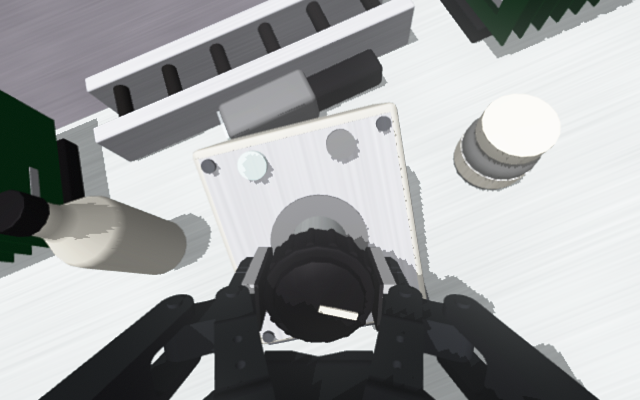

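Stop firmly reached (2.3 N·m), total rise 9.9 mm. I'll release and back off along the axis.

>>> jog_arm(deltas=[0, 0, 0, 0, 0, 0, -0.3, 0, 0, 0, 0, 0, 0, -1, 0, 0, 0, 0, 0, 0, -1, 0, 0, 0, 0, 0, 0, -1, 0, 0, -0.01, 0, 0, 0, -1, 0, 0, -0.03, 0, 0, 0, -1, 0, 0, -0.06, 0, 0, 0, -1, 0, 0, -0.09, 0, 0, 0, -1, 0, 0, -0.12, 0, 0, 0, -1, 0, 0, -0.15, 0, 0, 0, -1, 0, 0, -0.18, 0, 0, 0, -1, 0, 0, -0.18, 0, 0, 0, -1])

```text
time_s: 20.6
position: [0.5622, 0.0145, 0.2522]
tool_rot: [[0.736, -0.367, 0.569], [-0.381, -0.919, -0.1], [0.56, -0.143, -0.816]]
ft_force: [0.2, 0.4, 1.0]
grip_width: 0.0858
```

```bash
python3 -W ignore - <<'E'
from h import *
st()
im=eyes.get_image("wrist");cv2.imwrite("pics/w17.png",im[:,:,::-1])
im=eyes.get_image("side");cv2.imwrite("pics/s17.png",im[:,:,::-1]);cv2.imwrite("pics/s17z.png",cv2.resize(im[130:260,280:440,::-1],None,fx=4,fy=4,interpolation=cv2.INTER_CUBIC))
im=eyes.get_image("top");cv2.imwrite("pics/t17.png",im[:,:,::-1])
st()
E
```

```text
t 20.6 axial mm 169.01347263611842 lat tool xy [-2.8716 -2.2838] F axial 0.8129915585537669 F [0.1528 0.4182 1.0464] M tool [ 0.0018 -0.2511  0.0111] w 85.80266192718317 q6 102.98135254907515 tilt err nan
t 20.75 axial mm 164.83579676001406 lat tool xy [-4.7422 -1.4633] F axial -0.3957757716562836 F [ 1.0675 -0.7489  0.3447] M tool [-0.0774 -0.2604 -0.0092] w 85.50304434591621 q6 102.98571672273708 tilt err nan
```

View pics/w17.png

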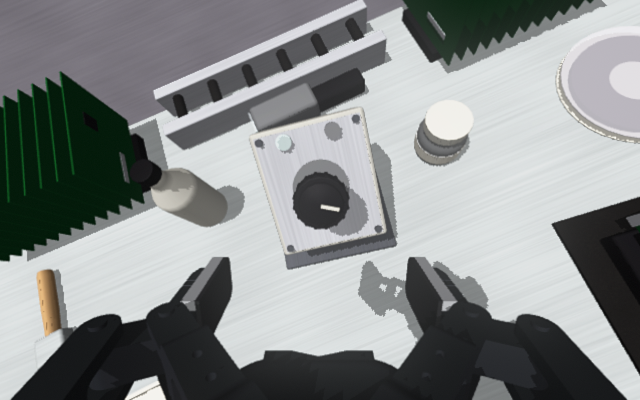

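View pics/s17z.png

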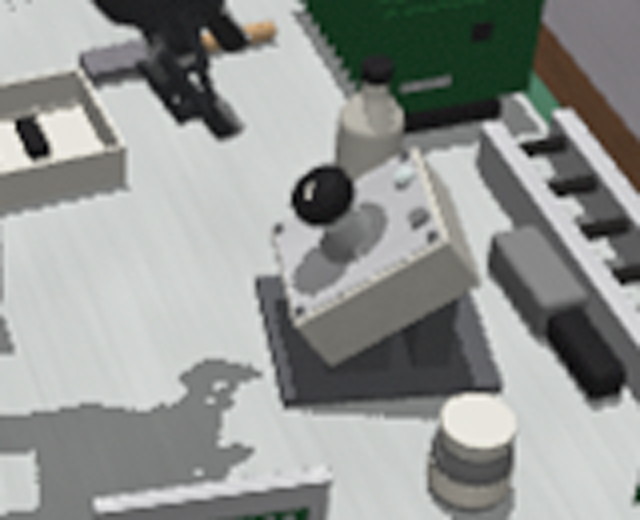

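View pics/s17.png

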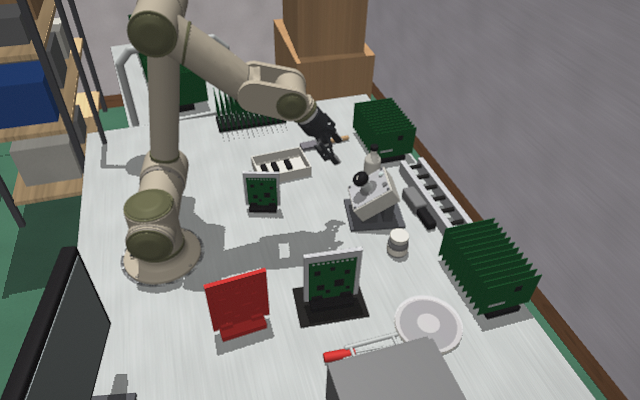

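View pics/t17.png

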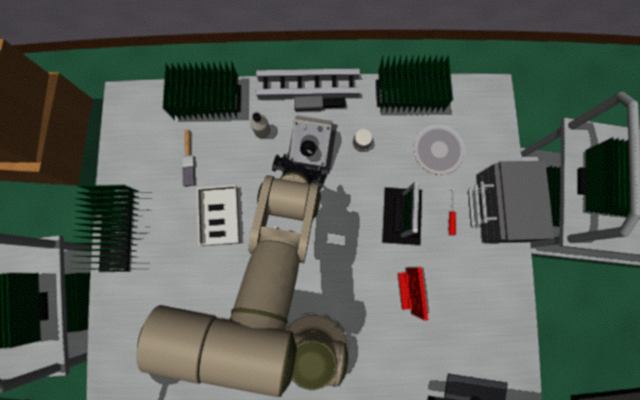

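The head is back at its original out position: (323,195) in the zoomed side view, and (322,195) before the press. The tick has turned about 100° and the board stands on the mat. Handing in.

```bash
python3 -c "
from rig import close_job
print(close_job())"
```

```text
the job is handed in; nothing more can be done
None
```

The job is done and handed in at about 21 s on the robot's clock, well under the 72 s limit.

- **Board:** I lifted the larger green board off and stood it upright and lengthwise on the mat. The last check put it about 2–3 mm from the mat's middle and within 1° of its direction.
- **Press:** I pressed the button in along its axis until it bottomed. The highest force I read was about 46 N, above the 20–30 N suggested but below the 60 N ramming limit. The pictures showed about 10 mm of travel, and it stayed in.
- **Twist:** I turned the head about 101° clockwise in one grip to its stop, where the moment rose to 2.3 N·m, rising 9.9 mm with it. Afterwards the side view showed the head back at its original out height.
- **Other items:** The final pictures show the other things where they were. The gripper is open and touching nothing.

Two measurements disagreed. Estimates of the station's position from the different camera views differed by up to about 1 cm, and the wrist camera seemed to carry a 2–4 mm bias. I settled it by checking the head's position between the fingers, and side forces stayed small during the twist.

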